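Put the turned knobs away in the deep pot, its lid hung on the folding hook

TASK

Put the freshly turned wooden knobs away in the deep pot: first swing the folding hook fully out from its board, then lift the lid off the pot and leave it hanging level by its loop on the hook, and only then put every knob that is on the bench into the pot. Lower each knob gently right down inside rather than dropping it, so that none is dented, and leave the jar, the tin and the screwdriver where they are.

Things in the scene. Friction and masses are not known exactly. Their poses are not given: they have to be found in the camera images.
- pot_floor (a point): Dark steel pot with two side handles, fixed to the bench, open at the top once the lid is off: round, 196 mm outside, 188 mm inside, 100 mm high, inner floor 5 mm above the bench, so 95 mm deep inside. This point is the centre of the inner floor, z up.
- lid_grip (a point): The pot's loose lid, 0.38 kg: dark steel disc, 202 mm across, 4 mm thick, lying on the pot's rim at the start, a plug 164 mm across reaching 8 mm down into the pot. On its loop stands a square wooden grip block, 20 x 20 mm, 42 mm high. This point is the block's centre, 107 mm above the disc's underside. Site z: the lid's up; y: along the loop's bar; the block's sides face x and y.
- lid_loop (a point): The lid's stiff upright loop of 8 mm round steel: two posts 84 mm apart (76 mm clear) and a straight bar across their tops, the wooden block on its middle. This point is the middle of the bar, on its axis, 83 mm above the disc's underside, 24 mm below the block's centre; clear height between disc and bar 75 mm. Same axes as lid_grip.
- hook (a joint): Angle of the folding hook about its upright hinge on the board: 0 folded flat along the board (it starts between 0 and 0.3), 1.57 fully out at its stop, square to the board. It stays where it is left, held by light friction (about 0.12 N m). Seen from above it swings out clockwise, its end moving towards the robot.
- hook_hinge (a point): The hook's upright hinge axis, at the height of the arm's axis, 180 mm above the bench. Its x axis points into the upright wooden board (130 mm wide, 22 mm thick, 235 mm high; its front is 24 mm behind the hinge axis, spanning -85 to +45 mm along y). At joint 0 the arm points along this point's -y, past the board's edge; at 1.57 along its -x.
- hook_arm (a point): A point on the axis of the hook's level arm (round steel, 10 mm thick), 110 mm from the hinge. The point's y axis points along the arm towards the hinge, z up; it turns with the hook. The lid's loop hangs here, bar across arm; the arm is free from 10 mm to 164 mm from the hinge.
- hook_tip (a point): The upturned end of the hook, an upright round peg 12 mm thick, 170 mm from the hinge, its top 30 mm above the arm's axis. This point is on the peg's axis, 16 mm above the arm's axis. Same axes as hook_arm.
- knob1_c (a point): Turned wooden knob, 60 g: a ball 48 mm across on a broad round foot 42 mm across and 10 mm high, 49 mm high in all. This point is the ball's centre, 25 mm above the foot's underside. At the start it stands on its foot on the bench; there are three to five such knobs, all alike.
- knob2_c (a point): Turned wooden knob, 60 g: a ball 48 mm across on a broad round foot 42 mm across and 10 mm high, 49 mm high in all. This point is the ball's centre, 25 mm above the foot's underside. At the start it stands on its foot on the bench; there are three to five such knobs, all alike.
- knob3_c (a point): Turned wooden knob, 60 g: a ball 48 mm across on a broad round foot 42 mm across and 10 mm high, 49 mm high in all. This point is the ball's centre, 25 mm above the foot's underside. At the start it stands on its foot on the bench; there are three to five such knobs, all alike.
- knob4_c (a point): Turned wooden knob, 60 g: a ball 48 mm across on a broad round foot 42 mm across and 10 mm high, 49 mm high in all. This point is the ball's centre, 25 mm above the foot's underside. At the start it stands on its foot on the bench; there are three to five such knobs, all alike.
- knob5_c (a point): Turned wooden knob, 60 g: a ball 48 mm across on a broad round foot 42 mm across and 10 mm high, 49 mm high in all. This point is the ball's centre, 25 mm above the foot's underside. At the start it stands on its foot on the bench; there are three to five such knobs, all alike.
- jar: Small glass jar with yellow cap, 52 mm across, 75 mm high; not to be disturbed. Origin under its centre.
- tin: Aluminium tin, 74 mm across, 90 mm high; not to be disturbed. Origin under its centre.
- driver: Screwdriver lying on the bench beyond the pot; not to be disturbed.
Not all that is in view belongs to the job. Leave any orange or purple look-alike of the part that bears knob3_c alone.

How it is judged (in metres and radians):
On the way, in this order (a step that is already met when the one before it is completed fails the run):
1. the hook is swung fully out (value of joint hook above 1.4 rad), for 0.2 s.
2. the lid hangs level by its loop on the hook, let go (x of lid_loop in the frame of hook_arm between -0.03 and 0.03 m and y of lid_loop in the frame of hook_arm between -0.06 and 0.08 m and z of lid_loop in the frame of hook_arm between 0 and 0.018 m and angle between lid_grip's own z axis and vertical below 0.35 rad and linear speed of lid below 0.05 m/s and value of joint hook above 1.4 rad and contact force between the fingers and lid below 0.1 N), for 0.4 s.
3. after that, the first knob is in the pot, let go ((((horizontal distance between knob1_c and pot_floor below 0.085 m and z of knob1_c in the frame of pot_floor below 0.085 m) and contact force between the fingers and knob1 below 0.1 N) or ((horizontal distance between knob2_c and pot_floor below 0.085 m and z of knob2_c in the frame of pot_floor below 0.085 m) and contact force between the fingers and knob2 below 0.1 N) or ((horizontal distance between knob3_c and pot_floor below 0.085 m and z of knob3_c in the frame of pot_floor below 0.085 m) and contact force between the fingers and knob3 below 0.1 N) or ((horizontal distance between knob4_c and pot_floor below 0.085 m and z of knob4_c in the frame of pot_floor below 0.085 m) and contact force between the fingers and knob4 below 0.1 N) or ((horizontal distance between knob5_c and pot_floor below 0.085 m and z of knob5_c in the frame of pot_floor below 0.085 m) and contact force between the fingers and knob5 below 0.1 N))), for 0.2 s.
At the end, for the whole second after the job is handed in: Every knob present rests inside the pot (centre within 85 mm of the pot's axis and less than 85 mm above its inner floor), and the lid hangs at rest by its loop's bar on the arm of the hook, between hinge and peg, within 0.35 rad of level, with the hook out (over 1.35 rad) (x of lid_loop in the frame of hook_arm between -0.03 and 0.03 m and y of lid_loop in the frame of hook_arm between -0.06 and 0.08 m and z of lid_loop in the frame of hook_arm between 0 and 0.018 m and angle between lid_grip's own z axis and vertical below 0.35 rad and linear speed of each of lid, knob1, knob2, knob3, knob4, knob5 below 0.05 m/s and value of joint hook above 1.35 rad and horizontal distance between each of knob1_c, knob2_c, knob3_c, knob4_c, knob5_c and pot_floor below 0.085 m and z of each of knob1_c, knob2_c, knob3_c, knob4_c, knob5_c in the frame of pot_floor below 0.085 m); the robot touches nothing.
It fails at once if a knob is dropped or thrown into the pot: inside it and still above its floor, it moves faster than 0.7 m/s ((horizontal distance between knob1_c and pot_floor below 0.085 m and z of knob1_c in the frame of pot_floor between 0.032 and 0.095 m and linear speed of knob1 above 0.7 m/s) or (horizontal distance between knob2_c and pot_floor below 0.085 m and z of knob2_c in the frame of pot_floor between 0.032 and 0.095 m and linear speed of knob2 above 0.7 m/s) or (horizontal distance between knob3_c and pot_floor below 0.085 m and z of knob3_c in the frame of pot_floor between 0.032 and 0.095 m and linear speed of knob3 above 0.7 m/s) or (horizontal distance between knob4_c and pot_floor below 0.085 m and z of knob4_c in the frame of pot_floor between 0.032 and 0.095 m and linear speed of knob4 above 0.7 m/s) or (horizontal distance between knob5_c and pot_floor below 0.085 m and z of knob5_c in the frame of pot_floor between 0.032 and 0.095 m and linear speed of knob5 above 0.7 m/s)).
It fails at once if a knob is pressed or struck against the pot with over 25 N (contact force between any of knob1, knob2, knob3, knob4, knob5 and pot above 25 N).
It fails at once if the jar, the tin or the screwdriver is moved by more than 30 mm (distance of any of jar, tin, driver from where it was at the start of the episode above 0.03 m).
Of knob1, knob2, knob3, knob4, knob5 only 3 to 5 are there at a start; the rules pass over those that are not, and their reading is None.
At some moment in a run one of knob1, knob2, knob3, knob4, knob5 may be knocked a few centimetres aside while the robot is not near it.
It also fails if it takes over 210 s, if anything falls off the work surface, if the arm or the gripper's body presses on something with over 40 N, if the wrist force passes 120 N, or if a joint passes its speed limit or range.

ROBOT

A 6-joint arm with a two-finger parallel gripper is mounted at the origin on the work surface. World frame = base frame: x ahead of the robot, y to its left, z up, the work surface at z = 0. Lengths are in m, angles in degrees, forces in N, time in s.
With the tool pointing down it reaches from about 0.375 to 0.9 m from the base axis. Payload 3.1 kg.
Tool frame: the origin (TCP) lies on the centre line of the jaws, within the pads' length; the fingertips stand 25 mm ahead of it and the grasp point (between the pads) lies 6 mm ahead of it; z points along the fingers, y is the line along which they close (so a half turn about z gives the same grasp; the last joint's range is limited). The gripper opens to 87 mm and grips with 3 to 60 N. Pads are 19 mm wide; open, the fingers measure 117 mm over their backs; the gripper's body (75 mm by 190 mm) begins 51 mm behind the grasp point.
Start: joints at [-80.93, 30.224, 82.088, -0, 67.689, -10.227], TCP at [0.207, -0.59, 0.248] pointing down, gripper open.
Joint ranges: [-176.69, 176.69], [-43.24, 126.21], [12.49, 139.97], [-82, 262], [0, 151.66], [-163.58, 163.58]. Speed limits (degrees/s): [159.86, 159.86, 180, 180, 180, 180].

INTERFACE

Orientations are given as a 3x3 rotation matrix whose columns are the frame's x, y, z axes.
In Python, from rig import * gives the robot as it stands.
- The arm moves only by the tool step_arm, never from a script. Its argument "steps" is a list of rows, each a list of 7 numbers: the shift along the tool's x, y, z normalised to -1 to 1, where 1 is 0.3 m, then the turn, a rotation vector about the tool's x, y, z normalised to -1 to 1, where 1 is 45 degrees, then the gripper's target within -1 to 1 (shut at 1, half-way at 0, fully open at -1). A call has 1 to 8 rows; each row is the pose to reach, as a shift and turn from the pose commanded when the call began, along the tool's axes at that moment; what a row does not reach only later rows make up. A row lasts 1/12 s, in which the tool goes at most 41.7 mm and 7.16 degrees, less where a joint would pass 70% of its speed; a pose out of reach is approached as far as the arm can. A call with a number of a shift or a turn outside -1 to 1 is refused whole. A call with a gripper value outside its range is refused whole. The fingers move at their own pace and stop on an object; the grip force is fixed at half the most. Time passes only in rows, so rows that repeat a pose let the fingers close. It gives the time, the measured TCP pose, the force, the opening and the grip force at its end, in the units of the state.
- read_state(): the state, without advancing time (a new reading comes with each control period).
- capture(name): name is "scene" or "side" or "wrist"; returns a dict with "image" (420x560x3 uint8, red, green, blue), "vertical_fov" (degrees; the focal length in pixels is half the picture's height over the tangent of half this angle, whatever the lens; pixels are square), "cx", "cy" (the principal point, pixels), "world_from_camera" (4x4, takes a point from camera to world coordinates); the wrist camera has in their place "T_tool_cam" (4x4, takes a point from camera to tool coordinates, whose origin is the TCP and whose axes are the flange's). Camera axes: x right, y down, z forward; pixel columns grow to the right and rows downward; lengths in m; the calibration is good to about 2 mm. A picture is of the moment at which its call begins: read the wrist's pose just before it. There is no depth.
- hand_in(): hands the job in; it is judged then, once.
The state is a dict: "time_s": time; "joint_positions": joint angles; "qvel": joint speeds; "tau": joint torques, N m; "position": TCP position; "tcp_rot": TCP orientation; "force": force on the tool from outside, world axes, zero at the start; "moment": the same for the moment, N m; "opening": opening from 0.0 (shut) to 1.0 (fully open); "grasp_force": force on a finger pad.
Only numpy, scipy, OpenCV 4.12 (cv2) and the standard library are available. Lean on these libraries where they do the work, as an engineer would, in place of code of your own. Each camera call takes 0.05 s, during which the arm holds its last target. There are 200 camera calls.

## Working session

There is one attempt and no reset: what is moved stays moved. The work goes in short steps, Python scripts to look and compute and a tool call to move; the robot and the scene stay as the last step left them, time stands still between calls to the robot, and variables do not carry over. Pictures are saved under pics/ and viewed, at most 14 in all, crops included, and the job is handed in when it is done.

Besides the shell and the picture viewer there is one more tool, called after "Call:" by a JSON object that holds its "op" and its "data". step_arm: Moves the arm, as the interface text tells. Scaled input: -1 to 1 covers 0.3 m each way for a shift and 45 degrees each way for a turn. Its arguments: {"type":"object","properties":{"steps":{"type":"array"}},"required":["steps"]}

```bash
mkdir -p pics; ls
cat > h.py <<'E'
from rig import *
import numpy as np, cv2
def snap(n,f):
    s=read_state(); c=capture(n); cv2.imwrite('pics/'+f+'.png',c['image'][:,:,::-1])
    if 'T_tool_cam' in c:
        T=np.eye(4);T[:3,:3]=np.array(s['tcp_rot']);T[:3,3]=s['position'];c['W']=T@np.array(c['T_tool_cam'])
    else: c['W']=np.array(c['world_from_camera'])
    np.savez('pics/'+f+'.npz',im=c['image'],W=c['W'],fov=c['vertical_fov'],cx=c['cx'],cy=c['cy'])
    return c
def load(f):
    return np.load('pics/'+f+'.npz')
def foc(d): return 210/np.tan(np.radians(float(d['fov']))/2)
def ray(d,u,v):
    f=foc(d);W=d['W'];r=W[:3,:3]@np.array([(u-d['cx'])/f,(v-d['cy'])/f,1]);return W[:3,3],r/np.linalg.norm(r)
def onz(d,u,v,z):
    o,r=ray(d,u,v);return o+r*(z-o[2])/r[2]
def proj(d,p):
    q=np.linalg.inv(d['W'])@np.append(p,1);f=foc(d);return np.array([q[0]/q[2]*f+d['cx'],q[1]/q[2]*f+d['cy']])
def tri(*obs):
    A=np.zeros((3,3));b=np.zeros(3)
    for d,u,v in obs:
        o,r=ray(d,u,v);P=np.eye(3)-np.outer(r,r);A+=P;b+=P@o
    return np.linalg.solve(A,b)
def move(p):  # units for shift to world p from current commanded ~ measured
    s=read_state();R=np.array(s['tcp_rot']);return np.round(R.T@(np.array(p)-s['position'])/0.3,4)
E
python3 - <<'E'
from h import *
for n in('scene','side'):
    c=snap(n,n+'0'); print(n,c['vertical_fov'],c['cx'],c['cy'],np.round(c['W'],3).tolist())
s=read_state();print(s)
E
```

```text
pics
scene 56.67257342273969 280.15062714031245 213.3227778485006 [[-0.29, 0.79, -0.54, 1.217], [0.957, 0.243, -0.159, 0.186], [0.006, -0.563, -0.826, 1.125], [0.0, 0.0, 0.0, 1.0]]
side 52.52063451514452 283.78754366664964 201.1090144357763 [[0.946, -0.185, 0.268, 0.169], [-0.325, -0.494, 0.807, -1.148], [-0.017, -0.85, -0.527, 0.898], [0.0, 0.0, 0.0, 1.0]]
{'time_s': 0.1, 'joint_positions': array([-8.09281948e+01,  3.02756240e+01,  8.21470445e+01, -7.34274042e-04,
        6.76904742e+01, -1.02287108e+01]), 'qvel': array([ 0.21947065, -0.1642813 , -0.19819911, -0.03445659, -0.04903154,
       -0.02215858]), 'tau': array([ 4.95683598e-04, -4.40986204e+01, -1.77150822e+01,  6.33980683e-02,
        5.34007244e-02, -4.80819472e-05]), 'position': array([ 0.20649089, -0.58926913,  0.24665927]), 'tcp_rot': array([[ 9.43796418e-01,  3.30527180e-01, -3.23064919e-04],
       [ 3.30527164e-01, -9.43794469e-01,  1.94814146e-03],
       [ 3.39006818e-04, -1.94543066e-03, -9.99998050e-01]]), 'force': array([-0.75640255,  0.52329992, -0.08463315]), 'moment': array([-0.00686219,  0.01423779, -0.02567506]), 'grasp_force': 0.0, 'opening': 1.002279716655504}
```

View pics/scene0.png

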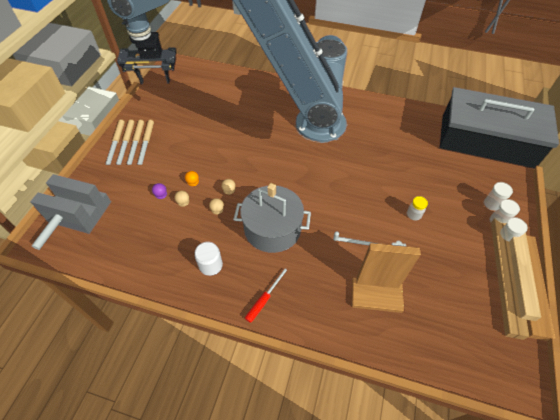

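View pics/side0.png

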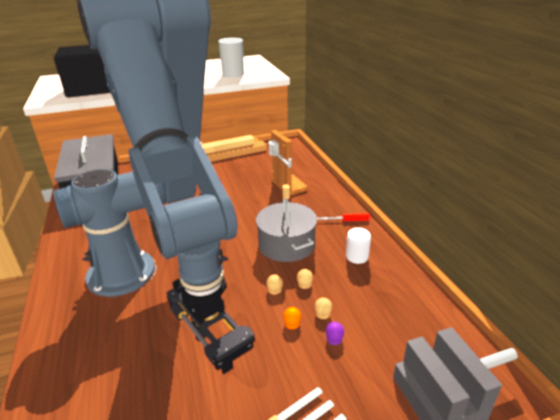

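The scene view shows three plain knobs at (182,198), (229,186) and (216,206), with orange and purple look-alikes. The pot is at (272,220), and the board is at (388,270) with the hook running from about (338,238) to (403,244). The side view agrees: knobs at (274,284), (304,278) and (323,308). Next I'll magnify the hook and lid.

Run:
```python
from h import *
a=load('scene0');b=load('side0')
for n,d in(('sc',a),('si',b)):
    h=cv2.cvtColor(d['im'],cv2.COLOR_RGB2HSV)
    m=cv2.inRange(h,(12,60,150),(28,190,255))
    k,l,st,ce=cv2.connectedComponentsWithStats(m)
    for s,c in zip(st[1:],ce[1:]):
        if 60<s[4]<600: print(n,s,c.round(1),onz(d,*c,0.027).round(3))
A=cv2.resize(a['im'][150:330,220:440],None,fx=3.6,fy=3.3)[:,:,::-1]
A=cv2.resize(a['im'][170:320,230:430],None,fx=4,fy=4,interpolation=2)[:,:,::-1]
B=cv2.resize(b['im'][130:270,240:400],None,fx=4,fy=4,interpolation=2)[:,:,::-1]
cv2.imwrite('pics/ca.png',A);cv2.imwrite('pics/cb.png',B)
```

```text
sc [176  57  72  18 420] [211.7  65.5] [-0.195 -0.564  0.027]
sc [127  71  12  13  92] [132.3  76.8] [-0.012 -0.871  0.027]
sc [183  78  58  22 515] [215.6  87.8] [-0.052 -0.487  0.027]
sc [112 119  13  27 165] [118.7 130.5] [ 0.307 -0.754  0.027]
sc [123 119  12  25 159] [128.7 130.1] [ 0.293 -0.718  0.027]
sc [271 134  33  11  86] [284.6 138.2] [ 0.153 -0.112  0.027]
sc [375 134  47  16 180] [399.5 141.9] [0.039 0.323 0.027]
sc [423 146  36  12 106] [439.4 151.3] [0.044 0.475 0.027]
sc [130 152  64  26 561] [159.2 165.5] [ 0.426 -0.517  0.027]
sc [161 156  39  10  79] [179.5 160.4] [ 0.381 -0.456  0.027]
sc [256 167  27   9  66] [269.1 170.9] [ 0.33  -0.119  0.027]
sc [408 166  44  10 138] [428.3 170.2] [0.154 0.443 0.027]
sc [199 170  66  24 397] [233.3 181.6] [ 0.417 -0.227  0.027]
sc [313 181  20  12  69] [322.9 186. ] [0.341 0.087 0.027]
sc [510 199  19  29 126] [521.2 211. ] [0.247 0.765 0.027]
sc [421 214  56  19 119] [450.8 223.6] [0.371 0.535 0.027]
sc [437 225  46  17 136] [458.8 233. ] [0.401 0.562 0.027]
sc [497 235   9  53 118] [500.8 257.8] [0.457 0.694 0.027]
sc [339 
[... 690 characters left out ...]
8.1 362.9] [0.843 0.526 0.027]
sc [370 362  37  13  79] [387.2 367.7] [0.895 0.396 0.027]
sc [417 379  60  19 146] [446.8 387.2] [0.899 0.553 0.027]
sc [497 379  43  18  97] [520.5 388.3] [0.845 0.738 0.027]
sc [211 383  14  37 107] [217.6 403.5] [ 1.11  -0.007  0.027]
sc [401 393  43  27 270] [422.5 407.1] [0.965 0.496 0.027]
si [  0 126   8  14  65] [  2.5 130.9] [-0.589  1.413  0.027]
si [ 83 214  46  20 153] [106.5 227.9] [-0.041  0.237  0.027]
si [297 268  17  21 283] [304.5 278.1] [ 0.527 -0.251  0.027]
si [181 270  43  21 219] [202.9 284.4] [ 0.234 -0.173  0.027]
si [266 274  17  21 290] [274.1 284. ] [ 0.433 -0.244  0.027]
si [314 297  19  23 341] [323.  307.7] [ 0.531 -0.38   0.027]
```

View pics/ca.png

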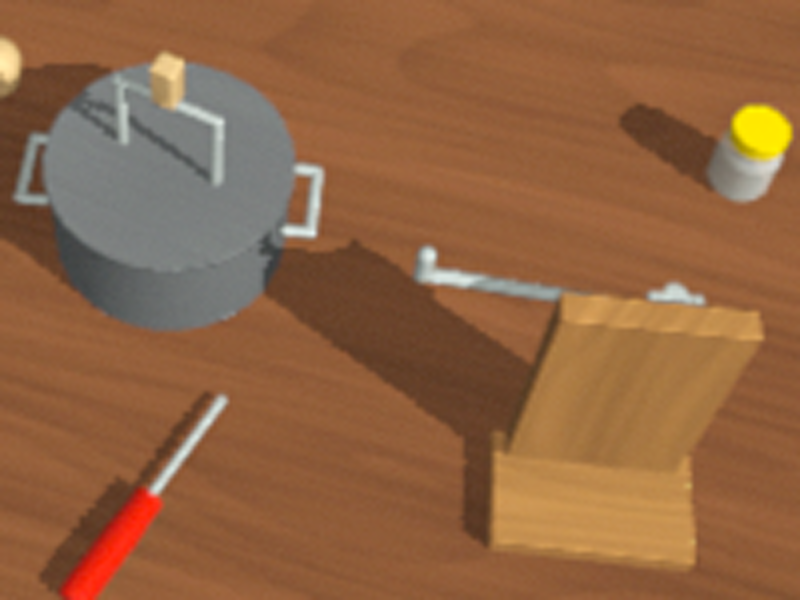

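View pics/cb.png

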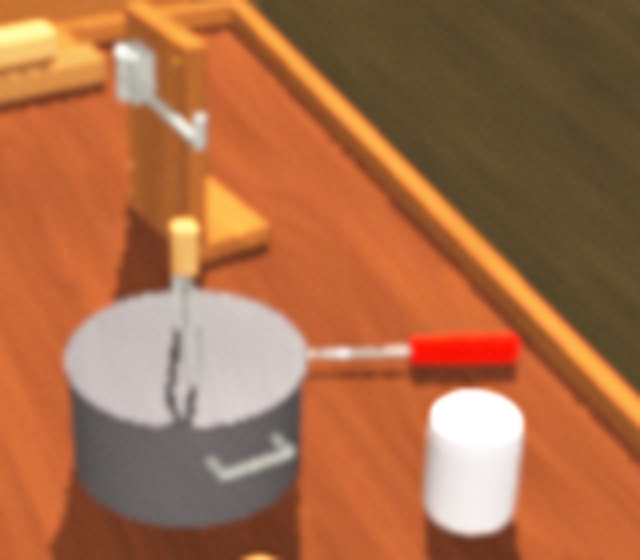

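Run:
```python
from h import *
a=load('scene0');b=load('side0')
A=lambda x,y:(a,230+x/4-.4,170+y/4-.4)
B=lambda x,y:(b,240+x/4-.4,130+y/4-.4)
P=lambda n,v:print(n,np.round(v,4))
P('pegtop z',onz(*A(427,250),.21));P('pegtop tri',tri(A(427,250),B(201,115)))
P('pegtop side',onz(*B(201,115),.21))
for q in[(565,296),(762,312),(560,320),(762,340)]:P('boardtop',onz(*A(*q),.235))
for q in[(125,8),(205,45),(190,55)]:P('boardtop side',onz(*B(*q),.235))
P('hinge',onz(*A(680,290),.19)); 
P('grip tri',tri(A(167,82),B(184,247)));P('grip z',onz(*A(167,82),.207));P('grip side z',onz(*B(184,247),.207))
for q in[(120,82),(221,122)]:P('post',onz(*A(*q),.183))
P('lid c l',onz(*A(45,172),.104));P('lid r',onz(*A(295,172),.104));P('lid top',onz(*A(172,62),.104))
h=cv2.cvtColor(a['im'],cv2.COLOR_RGB2HSV)
for (u,v) in [(182,198),(229,186),(216,206)]:
    s=h[v-14:v+15,u-14:u+15]; m=(s[:,:,2]>150).astype(np.uint8)
    k,l,st,ce=cv2.connectedComponentsWithStats(m);i=1+np.argmax(st[1:,4]);c=ce[i]+[u-14,v-14];print(c,st[i],onz(a,*c,.025).round(3))
for c in[(304.5,278.1),(274.1,284),(323,307.7)]: P('side knob',onz(b,*c,.025))
P('orange',onz(a,192,178.5,.025));P('purple',onz(a,159,190.5,.025))
P('tin',onz(a,207.5,250,.09));P('jar',onz(a,420,203,.075))
```

```text
pegtop z [0.6334 0.1763 0.21  ]
pegtop tri [0.6345 0.1762 0.2115]
pegtop side [0.6356 0.1788 0.21  ]
boardtop [0.6574 0.2709 0.235 ]
boardtop [0.6315 0.3962 0.235 ]
boardtop [0.6762 0.2708 0.235 ]
boardtop [0.6525 0.3982 0.235 ]
boardtop side [0.6292 0.3872 0.235 ]
boardtop side [0.6733 0.2721 0.235 ]
boardtop side [0.6522 0.2554 0.235 ]
hinge [0.6009 0.3507 0.19  ]
grip tri [ 0.5445 -0.0389  0.2082]
grip z [ 0.5448 -0.0397  0.207 ]
grip side z [ 0.5445 -0.0356  0.207 ]
post [ 0.5378 -0.0798  0.183 ]
post [0.5514 0.0045 0.183 ]
lid c l [ 0.5838 -0.1303  0.104 ]
lid r [0.5254 0.0594 0.104 ]
lid top [ 0.4482 -0.0674  0.104 ]
[180.51810585 199.46239554] [  0   1  29  28 359] [ 0.544 -0.375  0.025]
[229.30508475 183.26271186] [  0   2  29  20 236] [ 0.427 -0.239  0.025]
[216.27840909 205.60795455] [  8   6  14  17 176] [ 0.532 -0.246  0.025]
side knob [ 0.5277 -0.2488  0.025 ]
side knob [ 0.4338 -0.2419  0.025 ]
side knob [ 0.532  -0.3785  0.025 ]
orange [ 0.4459 -0.376   0.025 ]
purple [ 0.5308 -0.4652  0.025 ]
tin [ 0.7332 -0.1836  0.09  ]
jar [0.3541 0.4172 0.075 ]
```

```bash
cat >> h.py <<'E'
def plan(wps,s=None):
    """wps: (x,y,z,yawdeg of tool x, grip, rows). tool down. prints one call per waypoint"""
    s=s or read_state();p=np.array(s['position']);R=np.array(s['tcp_rot']);yaw=np.degrees(np.arctan2(R[1,0],R[0,0]))
    for x,y,z,w,g,n in wps:
        if w is None: w=yaw
        t=np.array([x,y,z]);c,sn=np.cos(np.radians(yaw)),np.sin(np.radians(yaw))
        M=np.array([[c,sn,0],[sn,-c,0],[0,0,-1]]).T
        d=M.T@(t-p);dy=(w-yaw+180)%360-180
        need=max(np.linalg.norm(d)/.0417,abs(dy)/7.16)
        print(np.round(d/.3,3).tolist(),'turn z',round(-dy/45,3),'g',g,'rows',n,'need %.1f'%need,'' if max(abs(d/.3).max(),abs(dy)/45)<=1 and need<=n else '!!!')
        p,yaw=t,w
E
python3 - <<'E'
from h import *
plan([(.4,-.4,.36,60,1,8),(.53,-.13,.36,101.5,1,8),(.666,.12,.33,101.5,1,8),(.666,.207,.19,101.5,1,8)])
print('push')
H=np.array([.615,.347]);
wp=[]
for th in[0.09,.3,.6,.9,1.2,1.4]:
    f=np.radians(-78.5)-th;d=np.array([np.cos(f),np.sin(f)]);n=np.array([-d[1],d[0]])
    off=.005+.015*abs(np.cos(th))+.0095*abs(np.sin(th))
    p=H+.14*d+off*n;wp.append((*p.round(4),.19,101.5,1,8));print(th,p.round(3))
s=dict(position=[.666,.207,.19],tcp_rot=np.array([[-.1994,0,0],[.98,0,0],[0,0,0]]))
plan(wp,s)
E
```

```text
[0.817, -0.382, -0.378] turn z -0.904 g 1 rows 8 need 7.0 
[0.996, -0.075, 0.0] turn z -0.922 g 1 rows 8 need 7.2 
[0.726, 0.61, 0.1] turn z -0.0 g 1 rows 8 need 6.9 
[0.284, 0.058, 0.467] turn z -0.0 g 1 rows 8 need 4.0 
push
0.09 [0.651 0.21 ]
0.3 [0.623 0.205]
0.6 [0.582 0.209]
0.9 [0.542 0.226]
1.2 [0.508 0.255]
1.4 [0.491 0.28 ]
[0.02, -0.047, 0.0] turn z 0.0 g 1 rows 8 need 0.4 
[0.003, -0.094, 0.0] turn z -0.0 g 1 rows 8 need 0.7 
[0.04, -0.134, 0.0] turn z -0.0 g 1 rows 8 need 1.0 
[0.081, -0.12, 0.0] turn z -0.0 g 1 rows 8 need 1.0 
[0.118, -0.091, 0.0] turn z -0.0 g 1 rows 8 need 1.1 
[0.094, -0.039, 0.0] turn z -0.0 g 1 rows 8 need 0.7
```

Call:
{"op": "step_arm", "data": {"steps": [[0.817,-0.382,-0.378,0,0,-0.904,1],[0.817,-0.382,-0.378,0,0,-0.904,1],[0.817,-0.382,-0.378,0,0,-0.904,1],[0.817,-0.382,-0.378,0,0,-0.904,1],[0.817,-0.382,-0.378,0,0,-0.904,1],[0.817,-0.382,-0.378,0,0,-0.904,1],[0.817,-0.382,-0.378,0,0,-0.904,1],[0.817,-0.382,-0.378,0,0,-0.904,1]]}}

```text
time_s: 0.77
position: [0.4048, -0.3966, 0.3642]
tcp_rot: [[0.495, 0.869, 0.006], [0.869, -0.495, -0.002], [0.001, 0.006, -1.0]]
force: [-0.2, -0.4, 0.8]
opening: 0.479
grasp_force: 0.0
```

Call:
{"op": "step_arm", "data": {"steps": [[0.996,-0.075,0,0,0,-0.922,1],[0.996,-0.075,0,0,0,-0.922,1],[0.996,-0.075,0,0,0,-0.922,1],[0.996,-0.075,0,0,0,-0.922,1],[0.996,-0.075,0,0,0,-0.922,1],[0.996,-0.075,0,0,0,-0.922,1],[0.996,-0.075,0,0,0,-0.922,1],[0.996,-0.075,0,0,0,-0.922,1]]}}

```text
time_s: 1.43
position: [0.5313, -0.1253, 0.3605]
tcp_rot: [[-0.204, 0.979, 0.0], [0.979, 0.204, 0.004], [0.003, 0.001, -1.0]]
force: [0.1, -0.6, 0.2]
opening: 0.014
grasp_force: 0.0
```

Call:
{"op": "step_arm", "data": {"steps": [[0.726,0.61,0.1,0,0,0,1],[0.726,0.61,0.1,0,0,0,1],[0.726,0.61,0.1,0,0,0,1],[0.726,0.61,0.1,0,0,0,1],[0.726,0.61,0.1,0,0,0,1],[0.726,0.61,0.1,0,0,0,1],[0.726,0.61,0.1,0,0,0,1],[0.726,0.61,0.1,0,0,0,1]]}}

```text
time_s: 2.1
position: [0.6678, 0.1245, 0.3284]
tcp_rot: [[-0.204, 0.979, -0.001], [0.979, 0.204, 0.003], [0.003, -0.0, -1.0]]
force: [-0.4, -1.2, 0.1]
opening: 0.006
grasp_force: 0.0
```

Run:
```python
from h import *
s=read_state();print(s['time_s'],s['position'],s['tcp_rot'].round(3),s['opening'],s['force'])
snap('wrist','w1');snap('scene','s1')
plan([(.666,.207,.19,101.5,1,8)])
```

```text
2.1 [0.66776277 0.12447267 0.32844846] [[-0.204  0.979 -0.001]
 [ 0.979  0.204  0.003]
 [ 0.003 -0.    -1.   ]] 0.005796589715347194 [-0.35699968 -1.2199684   0.08937412]
[0.285, 0.059, 0.464] turn z 0.002 g 1 rows 8 need 3.9
```

View pics/w1.png

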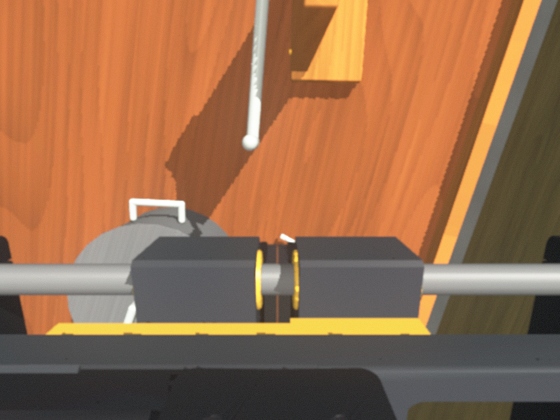

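The wrist view shows the peg top at (250,142), the arm running up from it, the board right of the arm, and clear space between the peg and the far edge. I'll descend there, behind the arm.

Run:
```python
from h import *
d=load('w1');print('peg',onz(d,250,141,.21))
plan([(.683,.203,.32,101.5,1,8),(.683,.203,.19,101.5,1,8)])
```

```text
peg [0.6361084  0.17775262 0.21      ]
[0.261, 0.111, 0.031] turn z 0.002 g 1 rows 8 need 2.1 
[0.0, 0.0, 0.433] turn z -0.0 g 1 rows 8 need 3.1
```

Call:
{"op": "step_arm", "data": {"steps": [[0.261,0.111,0.031,0,0,0,1],[0.261,0.111,0.031,0,0,0,1],[0.261,0.111,0.031,0,0,0,1],[0.261,0.111,0.24,0,0,0,1],[0.261,0.111,0.464,0,0,0,1],[0.261,0.111,0.464,0,0,0,1],[0.261,0.111,0.464,0,0,0,1],[0.261,0.111,0.464,0,0,0,1]]}}

```text
time_s: 2.87
position: [0.6809, 0.2002, 0.1885]
tcp_rot: [[-0.197, 0.98, -0.008], [0.98, 0.197, -0.002], [0.0, -0.009, -1.0]]
force: [0.5, -0.3, 0.5]
opening: 0.007
grasp_force: 0.0
```

Call:
{"op": "step_arm", "data": {"steps": [[0.02,-0.05,0,0,0,0,1],[0.044,-0.1,0,0,0,0,1],[0.046,-0.15,0,0,0,0,1],[0.047,-0.195,0,0,0,0,1],[0.06,-0.24,0,0,0,0,1],[0.07,-0.285,0,0,0,0,1],[0.087,-0.326,0,0,0,0,1],[0.087,-0.326,0,0,0,0,1]]}}

```text
time_s: 3.53
position: [0.5822, 0.2085, 0.1959]
tcp_rot: [[-0.199, 0.98, 0.005], [0.98, 0.199, 0.001], [0.0, 0.005, -1.0]]
force: [-0.8, -0.5, -0.1]
opening: 0.003
grasp_force: 0.0
```

Call:
{"op": "step_arm", "data": {"steps": [[0.04,-0.06,0,0,0,0,1],[0.082,-0.119,0,0,0,0,1],[0.14,-0.165,0,0,0,0,1],[0.2,-0.211,0,0,0,0,1],[0.245,-0.23,0,0,0,0,1],[0.28,-0.245,0,0,0,0,1],[0.293,-0.249,0,0,0,0,1],[0.293,-0.249,0,0,0,0,1]]}}

```text
time_s: 4.2
position: [0.4925, 0.2806, 0.1932]
tcp_rot: [[-0.2, 0.98, 0.003], [0.98, 0.2, 0.001], [0.0, 0.003, -1.0]]
force: [-0.7, -0.1, -0.0]
opening: -0.001
grasp_force: 0.0
```

Run:
```python
from h import *
s=read_state();print(s['time_s'],s['position'],s['force'])
c=snap('wrist','w2');d=snap('scene','s2')
A=cv2.resize(d['image'][120:330,220:500],None,fx=2.8,fy=2.8)[:,:,::-1]
cv2.imwrite('pics/s2c.png',A)
```

```text
4.2 [0.49253916 0.2805817  0.1931744 ] [-0.69031093 -0.14947243 -0.01350856]
```

View pics/s2c.png

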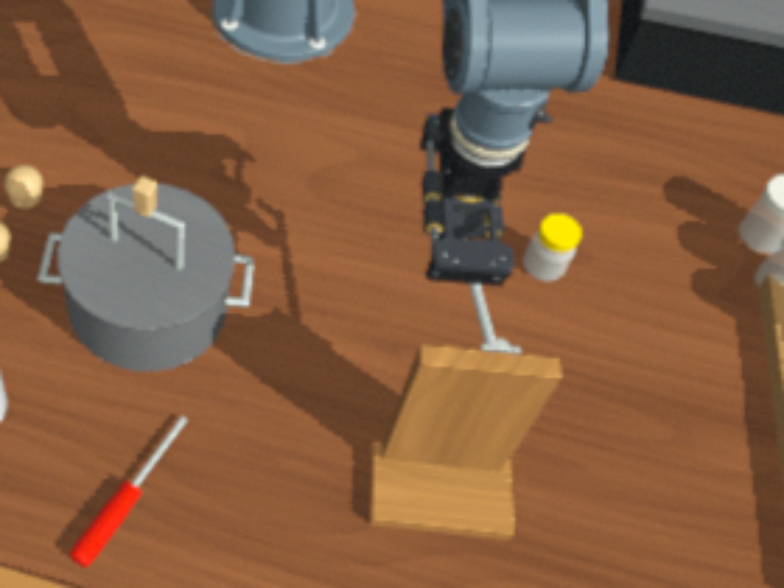

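The hook has swung out; its arm shows from crop (478,290) to (490,340). I'll measure its angle.

Run:
```python
from h import *
d=load('s2')
p=onz(d,220+478/2.8,120+290/2.8,.183);q=onz(d,220+490/2.8,120+338/2.8,.183);print(p,q)
f=np.degrees(np.arctan2(*(p-q)[1::-1]));print(f,'th',np.radians(-78.5-f))
```

```text
[0.54190541 0.31969226 0.183     ] [0.59560822 0.33900917 0.183     ]
-160.21633226371137 th 1.4262190506554346
```

Call:
{"op": "step_arm", "data": {"steps": [[0.02,0,0,0,0,0,1],[0.035,0,0,0,0,0,1],[0.05,0,0,0,0,0,1],[0.05,0,0,0,0,0,1]]}}

```text
time_s: 4.63
position: [0.4883, 0.2952, 0.1915]
tcp_rot: [[-0.199, 0.98, -0.0], [0.98, 0.199, 0.0], [0.0, -0.0, -1.0]]
force: [-0.5, -0.3, -0.4]
opening: 0.002
grasp_force: 0.0
```

Call:
{"op": "step_arm", "data": {"steps": [[0.01,0,0,0,0,0,1],[0.02,0,0,0,0,0,1],[0.03,0,0,0,0,0,1],[0.03,0,0,0,0,0,1]]}}

```text
time_s: 4.97
position: [0.4865, 0.304, 0.1916]
tcp_rot: [[-0.199, 0.98, -0.0], [0.98, 0.199, 0.0], [0.0, -0.0, -1.0]]
force: [0.7, -0.4, -0.2]
opening: 0.007
grasp_force: 0.0
```

Call:
{"op": "step_arm", "data": {"steps": [[0.007,0,0,0,0,0,1],[0.013,0,0,0,0,0,1],[0.02,0,0,0,0,0,1],[0.02,0,0,0,0,0,1]]}}

```text
time_s: 5.3
position: [0.486, 0.307, 0.1917]
tcp_rot: [[-0.2, 0.98, 0.001], [0.98, 0.2, -0.006], [-0.006, -0.001, -1.0]]
force: [2.2, -8.7, 1.3]
opening: 0.005
grasp_force: 4.2
```

Call:
{"op": "step_arm", "data": {"steps": [[0.007,0,0,0,0,0,1],[0.013,0,0,0,0,0,1],[0.013,0,0,0,0,0,1]]}}

```text
time_s: 5.55
position: [0.4859, 0.3075, 0.1917]
tcp_rot: [[-0.202, 0.979, 0.001], [0.979, 0.202, -0.012], [-0.012, -0.001, -1.0]]
force: [3.7, -17.1, 2.0]
opening: 0.001
grasp_force: 9.0
```

Run:
```python
from h import *
s=read_state();print(s['time_s'],s['position'],s['force'])
c=snap('wrist','w3')
```

```text
5.55 [0.48587394 0.30753311 0.19174529] [  3.74045697 -17.05018155   1.97572791]
```

View pics/w3.png

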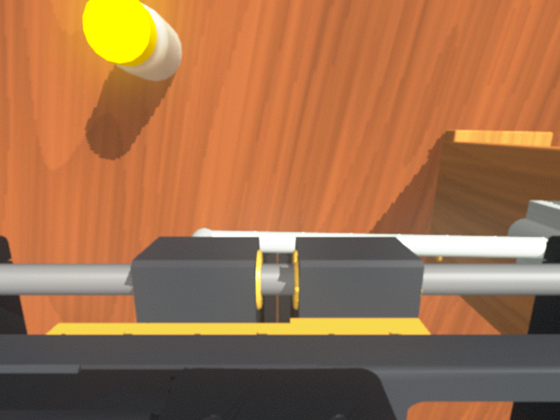

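The hook is against its stop at 17 N, with the peg at (203,235) and the arm running level to the right. I'll back off and rise.

Call:
{"op": "step_arm", "data": {"steps": [[-0.05,0,0,0,0,0,1],[-0.1,0,0,0,0,0,1],[-0.15,0,-0.1,0,0,0,1],[-0.2,0,-0.2,0,0,0,1],[-0.2,0,-0.3,0,0,0,1],[-0.2,0,-0.45,0,0,0,1],[-0.2,0,-0.45,0,0,0,-1],[-0.2,0,-0.45,0,0,0,-1]]}}

```text
time_s: 6.27
position: [0.4987, 0.2551, 0.3305]
tcp_rot: [[-0.199, 0.98, 0.009], [0.98, 0.199, 0.003], [0.001, 0.009, -1.0]]
force: [-0.0, -0.5, 0.1]
opening: 0.081
grasp_force: 0.0
```

Run:
```python
from h import *
d=load('w3');p=onz(d,203,233,.21);a=onz(d,320,241,.18);b=onz(d,520,247,.18);print(p,a,b)
d=b-a;print('arm axis deg',np.degrees(np.arctan2(d[1],d[0])))
s=read_state();print(s['time_s'],s['position'])
# to above block: yaw tool x = 80.8
plan([(.544,.10,.34,90,-1,8),(.5445,-.0385,.30,80.8,-1,8)])
c=snap('scene','s3'); cv2.imwrite('pics/s3c.png',cv2.resize(c['image'][170:280,320:460],None,fx=5,fy=5,interpolation=2)[:,:,::-1])
```

```text
[0.45342878 0.3292585  0.21      ] [0.50332872 0.32567498 0.18      ] [0.59723769 0.34202188 0.18      ]
arm axis deg 9.874637482721834
6.2667 [0.4986556  0.25510043 0.33046505]
[-0.537, 0.045, -0.032] turn z 0.254 g -1 rows 8 need 3.9 
[-0.462, 0.002, 0.133] turn z 0.204 g -1 rows 8 need 3.5
```

View pics/s3c.png

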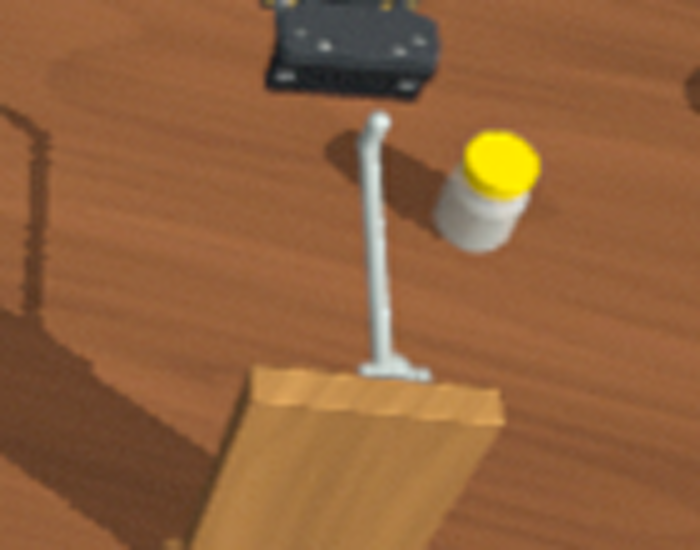

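The peg top is at crop (378,122) and the arm runs straight from (372,160) to (382,345), square to the board.

Run:
```python
from h import *
d=load('s3');c=lambda x,y:(d,320+x/5-.4,170+y/5-.4)
t=onz(*c(378,120),.21);a=onz(*c(372,160),.18);b=onz(*c(382,345),.18);print(t,a,b,'ang',np.degrees(np.arctan2(*(b-a)[1::-1])))
```

```text
[0.45184797 0.31409938 0.21      ] [0.45811445 0.31878877 0.18      ] [0.58588598 0.34128923 0.18      ] ang 9.987339619636701
```

Call:
{"op": "step_arm", "data": {"steps": [[-0.537,0.045,-0.032,0,0,0.254,-1],[-0.537,0.045,-0.032,0,0,0.254,-1],[-0.537,0.045,-0.032,0,0,0.254,-1],[-0.537,0.045,-0.032,0,0,0.254,-1],[-0.537,0.045,-0.032,0,0,0.254,-1],[-0.537,0.045,-0.032,0,0,0.254,-1]]}}

```text
time_s: 6.82
position: [0.5416, 0.0975, 0.3343]
tcp_rot: [[0.003, 1.0, -0.004], [1.0, -0.003, 0.001], [0.001, -0.004, -1.0]]
force: [-0.5, 0.2, 0.5]
opening: 0.573
grasp_force: 0.0
```

Call:
{"op": "step_arm", "data": {"steps": [[-0.462,0.002,-0.02,0,0,0.204,-1],[-0.462,0.002,-0.02,0,0,0.204,-1],[-0.462,0.002,-0.02,0,0,0.204,-1],[-0.462,0.002,-0.02,0,0,0.204,-1],[-0.462,0.002,-0.02,0,0,0.204,-1],[-0.462,0.002,-0.02,0,0,0.204,-1]]}}

```text
time_s: 7.32
position: [0.542, -0.0384, 0.3412]
tcp_rot: [[0.159, 0.987, -0.002], [0.987, -0.159, 0.002], [0.002, -0.003, -1.0]]
force: [-0.0, 0.3, -0.5]
opening: 0.977
grasp_force: 0.0
```

Run:
```python
from h import *
s=read_state();print(s['time_s'],s['position'],s['tcp_rot'].round(3),s['opening'])
snap('wrist','w4')
```

```text
7.3167 [ 0.54195191 -0.03837368  0.34117993] [[ 0.159  0.987 -0.002]
 [ 0.987 -0.159  0.002]
 [ 0.002 -0.003 -1.   ]] 0.9773976294820927
```

View pics/w4.png

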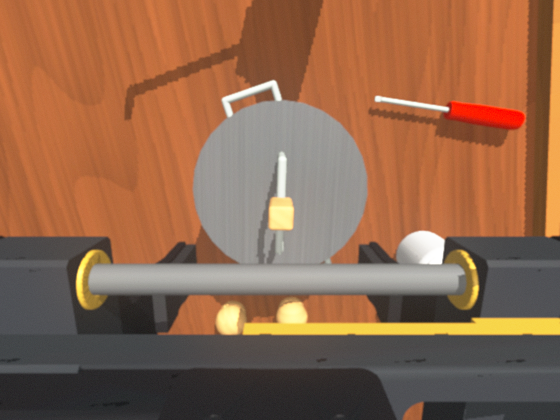

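The block top is at (281,215), square to the jaws, with the bar along the picture's vertical. The lid is centred at (281,185).

Run:
```python
from h import *
d=load('w4');p=onz(d,281.3,214,.228);q=onz(d,282,158,.183);c=onz(d,280.5,185,.104);print(p,q,c,'bar',np.degrees(np.arctan2(*(q-p)[1::-1])))
# TCP height: grasp 6 ahead; grasp at block centre+5 = .212 -> TCP .218
plan([(p[0],p[1],.26,80.8,-1,8),(p[0],p[1],.218,80.8,-1,8)])
```

```text
[ 0.54632698 -0.0360432   0.228     ] [0.55364064 0.00342486 0.183     ] [ 0.54724867 -0.03217048  0.104     ] bar 79.50184303871407
[0.008, 0.014, 0.271] turn z 0.002 g -1 rows 8 need 2.0 
[0.0, 0.0, 0.14] turn z -0.0 g -1 rows 8 need 1.0
```

Call:
{"op": "step_arm", "data": {"steps": [[0.008,0.014,0.1,0,0,0,-1],[0.008,0.014,0.2,0,0,0,-1],[0.008,0.014,0.3,0,0,0,-1],[0.008,0.014,0.36,0,0,0,-1],[0.008,0.014,0.41,0,0,0,-1],[0.008,0.014,0.41,0,0,0,-1],[0.008,0.014,0.41,0,0,0,0],[0.008,0.014,0.41,0,0,0,1]]}}

```text
time_s: 8.03
position: [0.5477, -0.0366, 0.2201]
tcp_rot: [[0.157, 0.988, 0.001], [0.988, -0.157, -0.0], [0.0, 0.001, -1.0]]
force: [0.3, 0.1, 0.6]
opening: 0.918
grasp_force: 0.0
```

Call:
{"op": "step_arm", "data": {"steps": [[0,0,0,0,0,0,1],[0,0,0,0,0,0,1],[0,0,0,0,0,0,1],[0,0,0,0,0,0,1],[0,0,0,0,0,0,1],[0,0,0,0,0,0,1],[0,0,0,0,0,0,1],[0,0,0,0,0,0,1]]}}

```text
time_s: 8.7
position: [0.5471, -0.0379, 0.2194]
tcp_rot: [[0.159, 0.987, -0.0], [0.987, -0.159, 0.0], [0.0, -0.0, -1.0]]
force: [-0.4, -0.3, -0.6]
opening: 0.327
grasp_force: 0.0
```

Call:
{"op": "step_arm", "data": {"steps": [[0,0,0,0,0,0,1],[0,0,-0.04,0,0,0,1],[0,0,-0.08,0,0,0,1],[0,0,-0.12,0,0,0,1],[0,0,-0.16,0,0,0,1],[0,0,-0.2,0,0,0,1],[0,0,-0.2,0,0,0,1],[0,0,-0.2,0,0,0,1]]}}

```text
time_s: 9.37
position: [0.5469, -0.0377, 0.2789]
tcp_rot: [[0.159, 0.987, -0.0], [0.987, -0.159, 0.0], [0.0, -0.0, -1.0]]
force: [-0.6, -1.1, -5.4]
opening: 0.23
grasp_force: 29.9
```

Run:
```python
from h import *
s=read_state();print(s['time_s'],s['position'],s['opening'],s['grasp_force'],s['force'])
c=snap('scene','s4');e=snap('side','d4')
cv2.imwrite('pics/c4.png',np.hstack([cv2.resize(x,None,fx=2.5,fy=2.5,interpolation=2) for x in(c['image'][120:300,200:360],e['image'][110:290,220:380])])[:,:,::-1])
```

```text
9.3667 [ 0.54688895 -0.03772293  0.27887683] 0.22979886380437933 29.86805530730635 [-0.63017032 -1.10144935 -5.37586613]
```

View pics/c4.png

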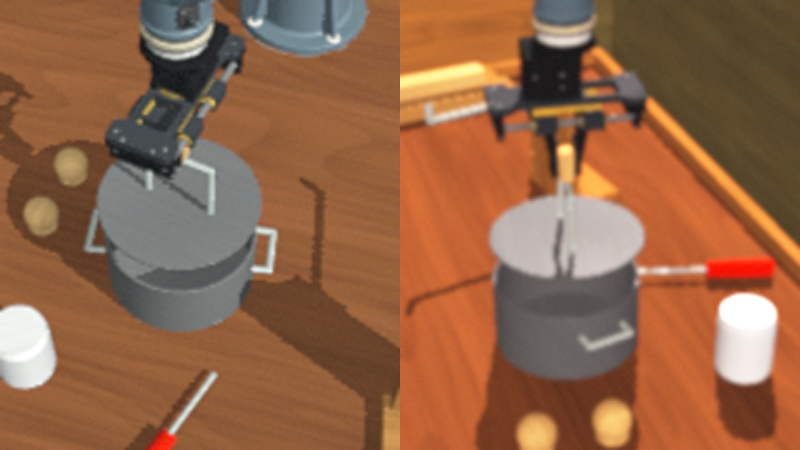

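The lid is lifted and level, held at 20 mm opening, with the right post's top at crop (213,170). I'll check how high the grip sits.

Run:
```python
from h import *
d=load('s4')
for z in(.23,.24,.25,.26): print(z,onz(d,200+213/2.5-.3,120+168/2.5-.3,z).round(4),onz(d,200+97/2.5,120+200/2.5,z-.079).round(3),onz(d,200+262/2.5,120+205/2.5,z-.079).round(3))
a=load('scene0')
for z in(.173,.183,.193): print(z,onz(a,230+221/4-.4,170+122/4-.4,z).round(4))
# hook target: axis dir
u=np.array([np.cos(np.radians(10.5)),np.sin(np.radians(10.5))]);H=np.array([.4515,.316])+.17*u;print('hinge',H)
T=[H-u*r for r in(.21,.11)];print(T)
yaw=90+10.5
B=.25
plan([(.49,.05,.30,90,1,8),(*(T[0]+[-.005,-.0]),.285,yaw,1,8)])
```

```text
0.23 [5.388e-01 2.000e-04 2.300e-01] [ 0.57  -0.138  0.151] [0.518 0.059 0.151]
0.24 [0.5464 0.0022 0.24  ] [ 0.577 -0.135  0.161] [0.525 0.061 0.161]
0.25 [0.554  0.0043 0.25  ] [ 0.584 -0.131  0.171] [0.532 0.062 0.171]
0.26 [0.5616 0.0064 0.26  ] [ 0.59  -0.128  0.181] [0.539 0.063 0.181]
0.173 [0.5443 0.0026 0.173 ]
0.183 [0.5514 0.0045 0.183 ]
0.193 [0.5584 0.0064 0.193 ]
hinge [0.61865333 0.34698004]
[array([0.4121698 , 0.30871058]), array([0.51049529, 0.32693413])]
[0.258, -0.231, -0.073] turn z -0.203 g 1 rows 8 need 2.5 
[0.862, -0.276, 0.05] turn z -0.233 g 1 rows 8 need 6.5
```

Run:
```python
from h import *
plan([(.43,.10,.275,90,1,8),(.407,.3078,.27,100.5,1,8),(.5105,.327,.27,100.5,1,8)])
```

```text
[0.391, -0.455, 0.01] turn z -0.203 g 1 rows 8 need 4.3 
[0.693, -0.077, 0.017] turn z -0.233 g 1 rows 8 need 5.0 
[0.0, 0.351, 0.0] turn z -0.0 g 1 rows 8 need 2.5
```

Call:
{"op": "step_arm", "data": {"steps": [[0.06,-0.07,0.01,0,0,-0.05,1],[0.12,-0.14,0.01,0,0,-0.1,1],[0.18,-0.21,0.01,0,0,-0.15,1],[0.24,-0.28,0.01,0,0,-0.203,1],[0.3,-0.35,0.01,0,0,-0.203,1],[0.35,-0.41,0.01,0,0,-0.203,1],[0.391,-0.455,0.01,0,0,-0.203,1],[0.391,-0.455,0.01,0,0,-0.203,1]]}}

```text
time_s: 10.13
position: [0.4263, 0.1022, 0.275]
tcp_rot: [[-0.002, 1.0, -0.007], [1.0, 0.002, 0.002], [0.002, -0.007, -1.0]]
force: [-0.7, -0.2, -4.7]
opening: 0.226
grasp_force: 30.0
```

Call:
{"op": "step_arm", "data": {"steps": [[0.1,-0.011,0.017,0,0,-0.05,1],[0.2,-0.022,0.017,0,0,-0.1,1],[0.3,-0.033,0.017,0,0,-0.15,1],[0.4,-0.044,0.017,0,0,-0.233,1],[0.5,-0.056,0.017,0,0,-0.233,1],[0.6,-0.067,0.017,0,0,-0.233,1],[0.693,-0.077,0.017,0,0,-0.233,1],[0.693,-0.077,0.017,0,0,-0.233,1]]}}

```text
time_s: 10.8
position: [0.4076, 0.3123, 0.2705]
tcp_rot: [[-0.185, 0.983, -0.0], [0.983, 0.185, 0.005], [0.005, 0.001, -1.0]]
force: [0.1, 0.6, -4.2]
opening: 0.224
grasp_force: 30.0
```

Run:
```python
from h import *
s=read_state();print(s['time_s'],s['position'],s['opening'],s['grasp_force'],s['force'],s['tcp_rot'].round(3))
c=snap('scene','s5');e=snap('side','d5');w=snap('wrist','w5')
cv2.imwrite('pics/c5.png',np.hstack([cv2.resize(x,None,fx=2.5,fy=2.5,interpolation=2) for x in(c['image'][110:290,310:470],e['image'][80:260,190:350])])[:,:,::-1])
plan([(.5105,.327,.27,100.5,1,8)])
```

```text
10.8 [0.40763458 0.31230051 0.27051056] 0.22373091463035685 30.000491067767143 [ 0.05663503  0.62414141 -4.19555183] [[-0.185  0.983 -0.   ]
 [ 0.983  0.185  0.005]
 [ 0.005  0.001 -1.   ]]
[0.002, 0.35, 0.001] turn z 0.001 g 1 rows 8 need 2.5
```

View pics/c5.png

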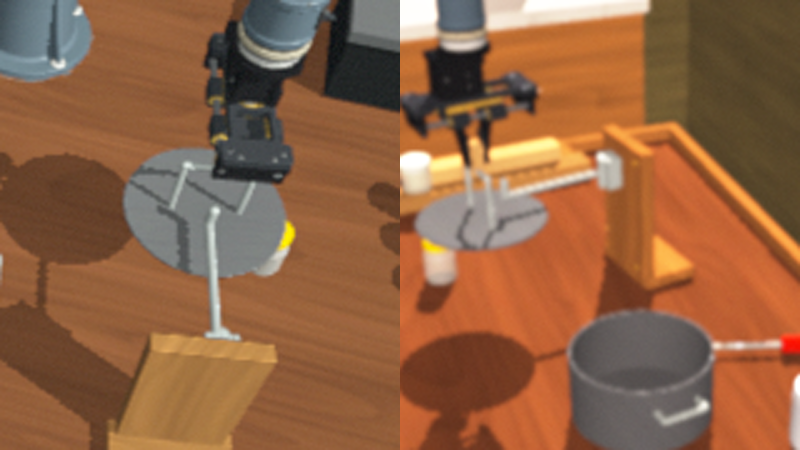

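The peg sits between the posts at crop (215,212) left, level with the gap, and the disc is below the arm. I'll slide the lid along the arm toward the hinge.

Call:
{"op": "step_arm", "data": {"steps": [[0,0.04,0,0,0,0,1],[0,0.08,0,0,0,0,1],[0,0.12,0,0,0,0,1],[0,0.16,0,0,0,0,1],[0,0.19,0,0,0,0,1],[0,0.19,0,0,0,0,1]]}}

```text
time_s: 11.45
position: [0.4665, 0.3171, 0.271]
tcp_rot: [[-0.18, 0.984, 0.002], [0.984, 0.18, 0.0], [-0.0, 0.002, -1.0]]
force: [1.1, 0.5, -3.9]
opening: 0.222
grasp_force: 30.0
```

Call:
{"op": "step_arm", "data": {"steps": [[0,0.04,0,0,0,0,1],[0,0.08,0,0,0,0,1],[0,0.12,0,0,0,0,1],[0,0.16,0,0,0,0,1],[0,0.16,0,0,0,0,1],[0,0.16,0,0,0,0,1]]}}

```text
time_s: 11.95
position: [0.5105, 0.3259, 0.2706]
tcp_rot: [[-0.181, 0.983, -0.002], [0.983, 0.181, -0.001], [-0.0, -0.003, -1.0]]
force: [-0.1, 0.2, -3.9]
opening: 0.23
grasp_force: 30.0
```

Call:
{"op": "step_arm", "data": {"steps": [[0,0,0.03,0,0,0,1],[0,0,0.06,0,0,0,1],[0,0,0.09,0,0,0,1],[0,0,0.11,0,0,0,1],[0,0,0.11,0,0,0,1],[0,0,0.11,0,0,0,1]]}}

```text
time_s: 12.45
position: [0.5106, 0.3266, 0.2374]
tcp_rot: [[-0.182, 0.983, -0.002], [0.983, 0.182, -0.001], [-0.0, -0.002, -1.0]]
force: [0.5, 0.4, -4.2]
opening: 0.224
grasp_force: 30.0
```

Run:
```python
from h import *
s=read_state();print(s['time_s'],s['position'],s['opening'],s['grasp_force'],s['force'],s['tcp_rot'].round(3))
c=snap('scene','s6');e=snap('side','d6')
cv2.imwrite('pics/c6.png',np.hstack([cv2.resize(x,None,fx=2.5,fy=2.5,interpolation=2) for x in(c['image'][130:310,310:470],e['image'][80:260,190:350])])[:,:,::-1])
```

```text
12.45 [0.51055043 0.32657519 0.23736644] 0.22387953504788932 30.000004735775292 [ 0.4897149   0.40507374 -4.17765777] [[-0.182  0.983 -0.002]
 [ 0.983  0.182 -0.001]
 [-0.    -0.002 -1.   ]]
```

View pics/c6.png

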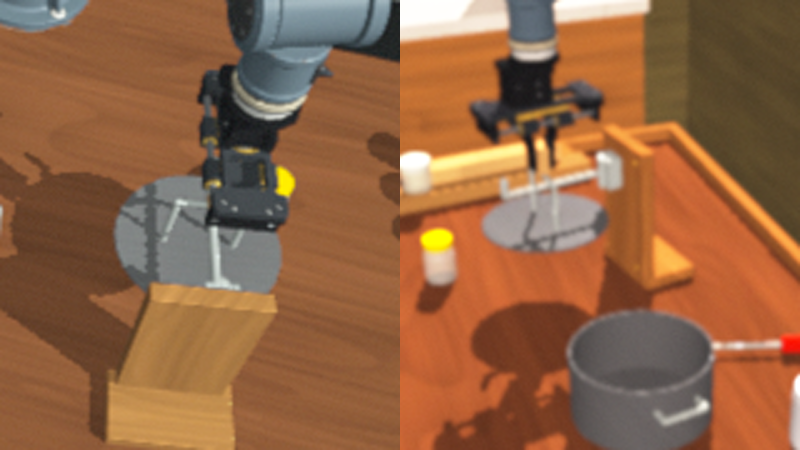

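The arm passes through the loop between the posts. I'll lower gently until the weight comes off.

Call:
{"op": "step_arm", "data": {"steps": [[0,0,0.01,0,0,0,1],[0,0,0.02,0,0,0,1],[0,0,0.03,0,0,0,1],[0,0,0.035,0,0,0,1],[0,0,0.035,0,0,0,1]]}}

```text
time_s: 12.97
position: [0.5108, 0.3265, 0.2272]
tcp_rot: [[-0.182, 0.983, -0.001], [0.983, 0.182, -0.0], [-0.0, -0.001, -1.0]]
force: [0.6, -0.8, -5.1]
opening: 0.225
grasp_force: 30.0
```

Call:
{"op": "step_arm", "data": {"steps": [[0,0,0.005,0,0,0,1],[0,0,0.01,0,0,0,1],[0,0,0.01,0,0,0,1],[0,0,0.01,0,0,0,1]]}}

```text
time_s: 13.3
position: [0.5114, 0.3268, 0.2253]
tcp_rot: [[-0.182, 0.983, 0.001], [0.983, 0.182, 0.0], [0.0, 0.001, -1.0]]
force: [-0.3, -0.4, -0.8]
opening: 0.226
grasp_force: 30.0
```

Call:
{"op": "step_arm", "data": {"steps": [[0,0,0.005,0,0,0,1],[0,0,0.01,0,0,0,1],[0,0,0.01,0,0,0,1]]}}

```text
time_s: 13.55
position: [0.5115, 0.3269, 0.2247]
tcp_rot: [[-0.182, 0.983, 0.002], [0.983, 0.182, 0.001], [0.0, 0.002, -1.0]]
force: [-3.5, -2.1, 11.8]
opening: 0.227
grasp_force: 30.0
```

Call:
{"op": "step_arm", "data": {"steps": [[0,0,-0.006,0,0,0,1],[0,0,-0.008,0,0,0,1],[0,0,-0.008,0,0,0,0.4],[0,0,-0.008,0,0,0,0.2],[0,0,-0.008,0,0,0,0],[0,0,-0.008,0,0,0,-0.3],[0,0,-0.008,0,0,0,-0.3],[0,0,-0.008,0,0,0,-0.3]]}}

```text
time_s: 14.22
position: [0.5112, 0.3267, 0.2239]
tcp_rot: [[-0.182, 0.983, -0.0], [0.983, 0.182, -0.0], [0.0, -0.0, -1.0]]
force: [-1.0, 1.0, 0.2]
opening: 0.587
grasp_force: 0.0
```

Call:
{"op": "step_arm", "data": {"steps": [[0,0,0,0,0,0,-0.3],[0,0,0,0,0,0,-0.3],[0,0,0,0,0,0,-0.3],[0,0,-0.08,0,0,0,-0.3],[0,0,-0.16,0,0,0,-0.3],[0,0,-0.26,0,0,0,-0.3],[0,0,-0.36,0,0,0,-0.3],[0,0,-0.4,0,0,0,-0.3]]}}

```text
time_s: 14.88
position: [0.5128, 0.3275, 0.3489]
tcp_rot: [[-0.182, 0.983, 0.007], [0.983, 0.182, 0.003], [0.002, 0.008, -1.0]]
force: [0.2, 0.7, 0.1]
opening: 0.653
grasp_force: 0.0
```

Run:
```python
from h import *
s=read_state();print(s['time_s'],s['position'],s['opening'],s['force'])
c=snap('scene','s7');e=snap('side','d7')
cv2.imwrite('pics/c7.png',np.hstack([cv2.resize(x,None,fx=2.5,fy=2.5,interpolation=2) for x in(c['image'][130:310,310:470],e['image'][80:260,190:350])])[:,:,::-1])
plan([(.44,.10,.33,100.5,-1,8)])
```

```text
14.8833 [0.51276188 0.3274854  0.34889466] 0.6531625316021872 [0.18801242 0.72370475 0.12416701]
[-0.701, -0.376, 0.059] turn z -0.0 g -1 rows 8 need 5.7
```

View pics/c7.png

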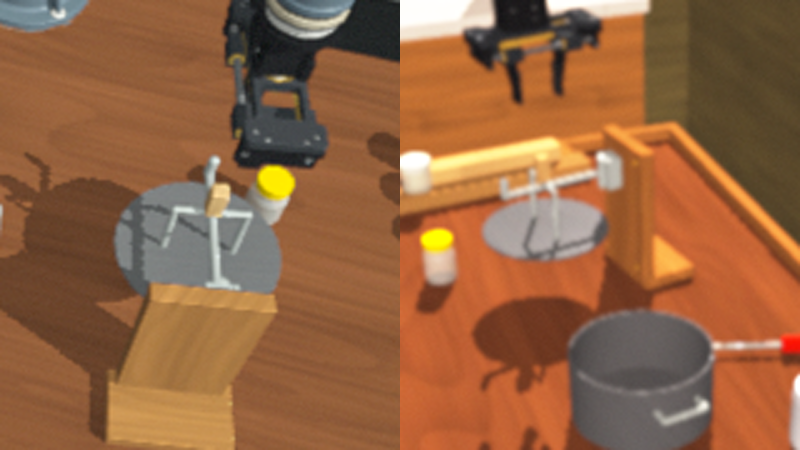

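The lid hangs level by its loop on the arm, well inside the peg, and the hook is still out. Now for the knobs: I'll move over and measure them.

Call:
{"op": "step_arm", "data": {"steps": [[-0.7,-0.376,-0.05,0,0,0,-0.66],[-0.7,-0.376,-0.05,0,0,0,-0.66],[-0.7,-0.376,-0.05,0,0,0,-0.66],[-0.7,-0.376,-0.05,0,0,0,-0.66],[-0.7,-0.376,-0.05,0,0,0,-0.66],[-0.7,-0.376,-0.05,0,0,0,-0.66],[-0.7,-0.376,-0.05,0,0,0,-0.66],[-0.7,-0.376,-0.05,0,0,0,-0.66]]}}

```text
time_s: 15.65
position: [0.4375, 0.0987, 0.3581]
tcp_rot: [[-0.178, 0.984, -0.002], [0.984, 0.178, 0.001], [0.001, -0.002, -1.0]]
force: [0.2, -0.1, 0.6]
opening: 0.827
grasp_force: 0.0
```

```bash
cat >> h.py <<'E'
def knobs(d,z=.025):
    im=d['im'] if not isinstance(d,dict) else d['image']
    h=cv2.cvtColor(cv2.GaussianBlur(im,(3,3),0),cv2.COLOR_RGB2HSV)
    m=cv2.inRange(h,(14,50,175),(28,165,255)); m=cv2.morphologyEx(m,cv2.MORPH_OPEN,np.ones((3,3),np.uint8))
    k,l,st,ce=cv2.connectedComponentsWithStats(m);out=[]
    for s,c in zip(st[1:],ce[1:]):
        if s[4]>60 and .6<s[2]/s[3]<1.6 and s[4]>.6*s[2]*s[3]:
            p=onz(d,*c,z)
            if .1<p[0]<.95 and abs(p[1])<.85: out.append((c.round(1).tolist(),int(s[2]),int(s[3]),int(s[4]),p.round(4).tolist()))
    return out
E
python3 - <<'E'
from h import *
s=read_state();print(s['time_s'],s['position'])
snap('scene','s8');snap('side','d8')
for n in('s8','d8'):
    d=load(n)
    for k in knobs(d): print(n,k)
    # pot rim: grey, low-saturation
    h=cv2.cvtColor(d['im'],cv2.COLOR_RGB2HSV)
    c0=proj(d,[.546,-.037,.06]).astype(int);m=cv2.inRange(h,(0,0,30),(180,70,255))
    k,l,st,ce=cv2.connectedComponentsWithStats(m); print(n,c0,l[c0[1],c0[0]],st[l[c0[1],c0[0]]])
    for dx in(0,):
        for ang in range(-170,0,20):  # upper half: search outward for rim edge
            a=np.radians(ang);o=proj(d,[.546,-.037,.1]);L=l[c0[1],c0[0]];last=None
            for r in range(20,70):
                u,v=(o+r*np.array([np.cos(a),np.sin(a)])).round().astype(int)
                if l[v,u]!=L: last=r;break
            if last:
                q=onz(d,*(o+(last-.5)*np.array([np.cos(a),np.sin(a)])),.1);print(ang,q.round(4),round(float(np.hypot(q[0]-.546,q[1]+.037)),4))
plan([(.45,-.2,.36,90,-.66,8)])
E
```

```text
15.65 [0.43754026 0.09866287 0.35812556]
s8 ([237.5, 184.0], 12, 13, 130, [0.421, -0.2092, 0.025])
s8 ([182.3, 198.2], 13, 16, 166, [0.5375, -0.3718, 0.025])
s8 ([216.6, 205.7], 12, 15, 149, [0.5324, -0.2449, 0.025])
s8 ([397.4, 209.6], 8, 13, 84, [0.3645, 0.3562, 0.025])
s8 [272 217] 24 [ 233  187   78   66 3446]
-170 [ 0.555  -0.1391  0.1   ] 0.1025
-150 [ 0.5146 -0.1348  0.1   ] 0.1027
-130 [ 0.4847 -0.1155  0.1   ] 0.0996
-110 [ 0.462 -0.094  0.1  ] 0.1016
-90 [ 0.4512 -0.0669  0.1   ] 0.0994
-70 [ 0.4448 -0.0384  0.1   ] 0.1012
-50 [ 0.4514 -0.0076  0.1   ] 0.099
-30 [0.4709 0.0211 0.1   ] 0.095
-10 [0.4993 0.0465 0.1   ] 0.0957
d8 ([267.1, 278.4], 15, 20, 248, [0.4212, -0.2115, 0.025])
d8 ([304.4, 278.0], 16, 20, 247, [0.5276, -0.2485, 0.025])
d8 ([322.9, 307.5], 17, 22, 296, [0.5321, -0.3777, 0.025])
d8 [286 228] 25 [ 257  204   62   58 2796]
-170 [0.4693 0.0223 0.1   ] 0.0969
-150 [0.5036 0.0563 0.1   ] 0.1025
-130 [0.5355 0.0665 0.1   ] 0.1041
-110 [0.562  0.0807 0.1   ] 0.1188
-90 [0.5869 0.0799 0.1   ] 0.1239
-70 [0.6065 0.064  0.1   ] 0.1178
-50 [0.6181 0.0356 0.1   ] 0.1023
-30 [0.6282 0.0028 0.1   ] 0.0913
-10 [ 0.6378 -0.0417  0.1   ] 0.0919
[-0.991, -0.143, -0.005] turn z 0.232 g -0.66 rows 8 need 7.2
```

Three knobs are present. The near one has already been knocked to about (0.421,-0.210). I'll take the one at (0.53,-0.247) first.

Call:
{"op": "step_arm", "data": {"steps": [[-0.98,-0.143,0.1,0,0,0.232,-0.66],[-0.98,-0.143,0.1,0,0,0.232,-0.66],[-0.98,-0.143,0.1,0,0,0.232,-0.66],[-0.98,-0.143,0.1,0,0,0.232,-0.66],[-0.98,-0.143,0.1,0,0,0.232,-0.66],[-0.98,-0.143,0.1,0,0,0.232,-0.66],[-0.98,-0.143,0.1,0,0,0.232,-0.66],[-0.98,-0.143,0.1,0,0,0.232,-0.66]]}}

```text
time_s: 16.42
position: [0.4514, -0.2025, 0.3279]
tcp_rot: [[0.002, 1.0, 0.0], [1.0, -0.002, -0.003], [-0.003, 0.0, -1.0]]
force: [0.8, -0.2, -0.7]
opening: 0.833
grasp_force: 0.0
```

Run:
```python
from h import *
s=read_state();print(s['position'])
snap('wrist','w9')
for k in knobs(load('w9')): print(k)
plan([(.53,-.2475,.18,90,-.66,8),(.53,-.2475,.045,90,-.66,8)])
```

```text
[ 0.45144636 -0.20246357  0.32786068]
[-0.155, 0.263, 0.493] turn z -0.003 g -0.66 rows 8 need 4.2 
[0.0, 0.0, 0.45] turn z 0.0 g -0.66 rows 8 need 3.2
```

Call:
{"op": "step_arm", "data": {"steps": [[-0.15,0.262,0.2,0,0,0,-0.66],[-0.15,0.262,0.4,0,0,0,-0.66],[-0.15,0.262,0.493,0,0,0,-0.66],[-0.15,0.262,0.493,0,0,0,-0.66],[-0.15,0.262,0.6,0,0,0,-0.66],[-0.15,0.262,0.72,0,0,0,-0.66],[-0.15,0.262,0.84,0,0,0,-0.66],[-0.15,0.262,0.943,0,0,0,-0.66]]}}

```text
time_s: 17.13
position: [0.5285, -0.2388, 0.0432]
tcp_rot: [[-0.003, 1.0, -0.002], [1.0, 0.003, 0.002], [0.002, -0.002, -1.0]]
force: [0.3, 0.3, 0.5]
opening: 0.827
grasp_force: 0.0
```

Call:
{"op": "step_arm", "data": {"steps": [[0,0,0,0,0,0,-0.66],[0,0,0,0,0,0,1],[0,0,0,0,0,0,1],[0,0,0,0,0,0,1],[0,0,0,0,0,0,1],[0,0,0,0,0,0,1],[0,0,0,0,0,0,1],[0,0,0,0,0,0,1]]}}

```text
time_s: 17.8
position: [0.5295, -0.2428, 0.0484]
tcp_rot: [[-0.0, 1.0, 0.004], [1.0, 0.0, -0.002], [-0.002, 0.004, -1.0]]
force: [-0.0, 2.1, 7.5]
opening: 0.535
grasp_force: 30.0
```

Run:
```python
from h import *
s=read_state();print(s['position'],s['opening'],s['grasp_force'],s['force'])
plan([(.53,-.2475,.18,90,1,8),(.546,-.095,.18,90,1,8),(.546,-.095,.06,90,1,8)])
plan([(.53,-.2475,.18,90,1,8),(.546,.012,.18,90,1,8),(.546,.012,.06,90,1,8)])
```

```text
[ 0.52954962 -0.24275482  0.04844483] 0.5353780677842617 30.001461803913116 [-0.01286278  2.11064212  7.4794179 ]
[-0.016, 0.001, -0.439] turn z 0.0 g 1 rows 8 need 3.2 
[0.508, 0.053, 0.0] turn z 0.0 g 1 rows 8 need 3.7 
[0.0, 0.0, 0.4] turn z 0.0 g 1 rows 8 need 2.9 
[-0.016, 0.001, -0.439] turn z 0.0 g 1 rows 8 need 3.2 
[0.865, 0.053, 0.0] turn z 0.0 g 1 rows 8 need 6.2 
[0.0, 0.0, 0.4] turn z 0.0 g 1 rows 8 need 2.9
```

The pads closed slightly above the ball's equator (opening 46.6 mm, upward force on the tool). I'll reopen, go 6 mm lower and regrip.

Call:
{"op": "step_arm", "data": {"steps": [[0,0,0,0,0,0,-0.66],[0,0,0,0,0,0,-0.66],[0,0,0,0,0,0,-0.66],[0,0,0,0,0,0,-0.66],[0,0,0,0,0,0,-0.66]]}}

```text
time_s: 18.22
position: [0.5281, -0.2421, 0.0462]
tcp_rot: [[-0.0, 1.0, -0.0], [1.0, 0.0, 0.0], [0.0, -0.0, -1.0]]
force: [0.8, -0.8, -0.8]
opening: 0.794
grasp_force: 0.0
```

Run:
```python
from h import *
s=read_state();print(s['position'],s['opening'],s['grasp_force'],s['force'])
for n in('scene','side'):
    snap(n,n+'9'); 
    for k in knobs(load(n+'9')): print(k)
plan([(.53,-.2475,.039,90,-.66,8)])
```

```text
[ 0.52814331 -0.24214567  0.04617338] 0.7938701213779249 0.0 [ 0.84799737 -0.78051695 -0.80910817]
([237.6, 184.1], 12, 13, 127, [0.4213, -0.2088, 0.025])
([180.1, 195.2], 9, 9, 65, [0.5278, -0.3848, 0.025])
([397.4, 209.5], 8, 13, 83, [0.3642, 0.3561, 0.025])
([267.0, 278.4], 15, 20, 251, [0.4212, -0.2115, 0.025])
([304.4, 278.1], 16, 20, 256, [0.5275, -0.2487, 0.025])
([323.0, 307.6], 17, 22, 298, [0.5321, -0.3781, 0.025])
[-0.018, 0.006, 0.024] turn z 0.001 g -0.66 rows 8 need 0.2
```

Call:
{"op": "step_arm", "data": {"steps": [[-0.02,0.004,0.028,0,0,0,-0.66],[-0.02,0.004,0.028,0,0,0,-0.66],[-0.02,0.004,0.028,0,0,0,-0.66],[-0.02,0.004,0.028,0,0,0,1],[-0.02,0.004,0.028,0,0,0,1],[-0.02,0.004,0.028,0,0,0,1],[-0.02,0.004,0.028,0,0,0,1],[-0.02,0.004,0.028,0,0,0,1]]}}

```text
time_s: 18.98
position: [0.5296, -0.2481, 0.038]
tcp_rot: [[-0.001, 1.0, 0.0], [1.0, 0.001, -0.0], [-0.0, 0.0, -1.0]]
force: [1.0, 0.3, -0.9]
opening: 0.537
grasp_force: 29.6
```

Call:
{"op": "step_arm", "data": {"steps": [[0,0,0,0,0,0,1],[0,0,0,0,0,0,1],[0,0,0,0,0,0,1],[0,0,0,0,0,0,1]]}}

```text
time_s: 19.32
position: [0.5296, -0.2481, 0.038]
tcp_rot: [[-0.001, 1.0, 0.0], [1.0, 0.001, -0.0], [-0.0, 0.0, -1.0]]
force: [-0.2, 1.3, 0.6]
opening: 0.539
grasp_force: 30.0
```

Call:
{"op": "step_arm", "data": {"steps": [[0,0,-0.1,0,0,0,1],[0,0,-0.2,0,0,0,1],[0,0,-0.3,0,0,0,1],[0,0,-0.4,0,0,0,1],[0,0,-0.48,0,0,0,1],[0,0,-0.48,0,0,0,1]]}}

```text
time_s: 19.82
position: [0.5321, -0.2499, 0.1871]
tcp_rot: [[-0.001, 1.0, 0.008], [1.0, 0.001, -0.006], [-0.006, 0.008, -1.0]]
force: [0.8, -1.4, -0.8]
opening: 0.537
grasp_force: 30.0
```

Run:
```python
from h import *
s=read_state();print(s['position'],s['opening'],s['grasp_force'],s['force'])
snap('side','d10')
for k in knobs(load('d10')): print(k)
plan([(.546,.012,.18,90,1,8),(.546,.012,.06,90,1,8)])
```

```text
[ 0.53213458 -0.24991378  0.18705464] 0.536795247886164 29.999848902225494 [ 0.77204759 -1.43775606 -0.8203438 ]
([306.4, 238.9], 15, 21, 269, [0.6051, -0.0684, 0.025])
([267.0, 278.4], 15, 20, 251, [0.4212, -0.2113, 0.025])
([322.9, 307.4], 17, 22, 303, [0.5321, -0.3774, 0.025])
[0.871, 0.051, 0.015] turn z 0.001 g 1 rows 8 need 6.3 
[0.0, 0.0, 0.4] turn z 0.0 g 1 rows 8 need 2.9
```

Call:
{"op": "step_arm", "data": {"steps": [[0.12,0.01,0,0,0,0,1],[0.24,0.02,0,0,0,0,1],[0.36,0.025,0,0,0,0,1],[0.48,0.03,0,0,0,0,1],[0.6,0.04,0,0,0,0,1],[0.72,0.05,0,0,0,0,1],[0.82,0.051,0,0,0,0,1],[0.871,0.051,0,0,0,0,1]]}}

```text
time_s: 20.53
position: [0.5427, 0.0169, 0.1799]
tcp_rot: [[-0.003, 1.0, -0.005], [1.0, 0.003, 0.002], [0.002, -0.005, -1.0]]
force: [-1.3, 0.3, -0.6]
opening: 0.538
grasp_force: 30.0
```

Call:
{"op": "step_arm", "data": {"steps": [[0,0,0,0,0,0,1],[0,0,0.08,0,0,0,1],[0,0,0.16,0,0,0,1],[0,0,0.24,0,0,0,1],[0,0,0.3,0,0,0,1],[0,0,0.35,0,0,0,1],[0,0,0.39,0,0,0,1],[0,0,0.39,0,0,0,1]]}}

```text
time_s: 21.2
position: [0.5422, 0.0124, 0.0614]
tcp_rot: [[0.0, 1.0, -0.007], [1.0, -0.0, 0.001], [0.001, -0.007, -1.0]]
force: [-0.5, 0.1, -0.1]
opening: 0.534
grasp_force: 30.0
```

Call:
{"op": "step_arm", "data": {"steps": [[0,0,0.007,0,0,0,1],[0,0,0.014,0,0,0,1],[0,0,0.014,0,0,0,1],[0,0,0.014,0,0,0,1]]}}

```text
time_s: 21.53
position: [0.545, 0.0129, 0.0612]
tcp_rot: [[-0.0, 1.0, 0.001], [1.0, 0.0, -0.0], [-0.0, 0.001, -1.0]]
force: [0.8, 0.2, 0.2]
opening: 0.538
grasp_force: 30.0
```

Call:
{"op": "step_arm", "data": {"steps": [[0,0,0,0,0,0,-0.5],[0,0,0,0,0,0,-0.5],[0,0,0,0,0,0,-0.5],[0,0,0,0,0,0,-0.5],[0,0,-0.08,0,0,0,-0.5],[0,0,-0.16,0,0,0,-0.5],[0,0,-0.26,0,0,0,-0.5],[0,0,-0.4,0,0,0,-0.5]]}}

```text
time_s: 22.2
position: [0.5428, 0.0134, 0.1795]
tcp_rot: [[-0.001, 1.0, -0.006], [1.0, 0.001, 0.001], [0.001, -0.006, -1.0]]
force: [0.8, -0.5, -0.1]
opening: 0.749
grasp_force: 0.0
```

Run:
```python
from h import *
s=read_state();print(s['time_s'],s['position'],s['opening'])
for n in('scene','side'):
    snap(n,n+'11'); print(n)
    for k in knobs(load(n+'11')): print(k)
plan([(.421,-.210,.18,90,-.66,8)])
```

```text
22.2 [0.54275962 0.01343805 0.17954005] 0.7492056003656051
scene
([237.6, 184.8], 10, 9, 78, [0.4246, -0.2077, 0.025])
([182.3, 198.2], 13, 16, 166, [0.5375, -0.3718, 0.025])
([397.4, 209.6], 8, 13, 84, [0.3645, 0.3562, 0.025])
side
([281.4, 229.0], 13, 15, 161, [0.5439, 0.0156, 0.025])
([267.1, 279.1], 15, 19, 231, [0.4206, -0.2143, 0.025])
([322.9, 307.5], 17, 22, 298, [0.532, -0.3776, 0.025])
[-0.742, -0.427, 0.021] turn z 0.001 g -0.66 rows 8 need 6.2
```

The first knob is in the pot at about (0.544, 0.016). Next is the one at (0.421,-0.211).

Call:
{"op": "step_arm", "data": {"steps": [[-0.742,-0.407,0,0,0,0,-0.66],[-0.742,-0.407,0,0,0,0,-0.66],[-0.742,-0.407,0,0,0,0,-0.66],[-0.742,-0.407,0,0,0,0,-0.66],[-0.742,-0.407,0,0,0,0,-0.66],[-0.742,-0.407,0,0,0,0,-0.66],[-0.742,-0.407,0,0,0,0,-0.66],[-0.742,-0.407,0,0,0,0,-0.66]]}}

```text
time_s: 22.97
position: [0.4217, -0.2118, 0.1802]
tcp_rot: [[0.005, 1.0, 0.0], [1.0, -0.005, -0.0], [-0.0, 0.0, -1.0]]
force: [-0.0, 0.0, 0.3]
opening: 0.829
grasp_force: 0.0
```

Run:
```python
from h import *
for n in('scene','side'):
    snap(n,n+'12'); print(n)
    for k in knobs(load(n+'12')): print(k)
plan([(.4215,-.211,.038,90,-.66,8)])
```

```text
scene
([237.6, 183.9], 12, 13, 131, [0.4208, -0.2092, 0.025])
([182.3, 198.2], 13, 16, 166, [0.5375, -0.3718, 0.025])
([397.4, 209.5], 8, 13, 83, [0.3642, 0.3561, 0.025])
side
([267.0, 278.5], 15, 20, 249, [0.4211, -0.2116, 0.025])
([322.9, 307.4], 17, 22, 302, [0.532, -0.3775, 0.025])
[-0.007, -0.003, 0.474] turn z -0.0 g -0.66 rows 8 need 3.4
```

Call:
{"op": "step_arm", "data": {"steps": [[0,0,0.1,0,0,0,-0.66],[0,0,0.2,0,0,0,-0.66],[0,0,0.3,0,0,0,-0.66],[0,0,0.4,0,0,0,-0.66],[0,0,0.47,0,0,0,-0.66],[0,0,0.47,0,0,0,-0.66],[0,0,0.47,0,0,0,-0.66],[0,0,0.47,0,0,0,1]]}}

```text
time_s: 23.73
position: [0.4236, -0.2087, 0.04]
tcp_rot: [[-0.003, 1.0, 0.001], [1.0, 0.003, -0.001], [-0.001, 0.001, -1.0]]
force: [0.2, -0.1, -0.1]
opening: 0.807
grasp_force: 0.0
```

Call:
{"op": "step_arm", "data": {"steps": [[0,0,0,0,0,0,1],[0,0,0,0,0,0,1],[0,0,0,0,0,0,1],[0,0,0,0,0,0,1],[0,0,0,0,0,0,1],[0,0,0,0,0,0,1],[0,0,0,0,0,0,1]]}}

```text
time_s: 24.32
position: [0.4231, -0.2099, 0.0403]
tcp_rot: [[-0.0, 1.0, 0.001], [1.0, 0.0, -0.001], [-0.001, 0.001, -1.0]]
force: [0.4, 1.7, 6.8]
opening: 0.541
grasp_force: 30.0
```

Call:
{"op": "step_arm", "data": {"steps": [[0,0,-0.1,0,0,0,1],[0,0,-0.2,0,0,0,1],[0,0,-0.3,0,0,0,1],[0,0,-0.4,0,0,0,1],[0,0,-0.48,0,0,0,1],[0,0,-0.48,0,0,0,1]]}}

```text
time_s: 24.82
position: [0.4248, -0.2112, 0.1877]
tcp_rot: [[-0.001, 1.0, 0.008], [1.0, 0.001, -0.006], [-0.006, 0.008, -1.0]]
force: [0.1, -0.8, -1.5]
opening: 0.541
grasp_force: 30.0
```

Run:
```python
from h import *
for n in('scene','side'):
    snap(n,n+'13'); print(n)
    for k in knobs(load(n+'13')): print(k)
plan([(.546,-.04,.182,90,1,8),(.546,-.04,.058,90,1,8)])
```

```text
scene
([236.4, 159.9], 8, 11, 67, [0.3137, -0.2538, 0.025])
([182.3, 198.2], 13, 16, 167, [0.5375, -0.372, 0.025])
([397.4, 209.5], 8, 13, 83, [0.3642, 0.3561, 0.025])
side
([282.9, 230.4], 9, 12, 100, [0.546, 0.0057, 0.025])
([265.7, 240.0], 15, 21, 271, [0.4732, -0.0266, 0.025])
([323.0, 307.4], 17, 22, 303, [0.5323, -0.3775, 0.025])
[0.566, 0.411, 0.007] turn z 0.001 g 1 rows 8 need 5.0 
[0.0, 0.0, 0.413] turn z 0.0 g 1 rows 8 need 3.0
```

Call:
{"op": "step_arm", "data": {"steps": [[0.08,0.06,0,0,0,0,1],[0.16,0.12,0,0,0,0,1],[0.24,0.18,0,0,0,0,1],[0.32,0.24,0,0,0,0,1],[0.4,0.3,0,0,0,0,1],[0.48,0.36,0,0,0,0,1],[0.56,0.411,0,0,0,0,1],[0.56,0.411,0,0,0,0,1]]}}

```text
time_s: 25.58
position: [0.5473, -0.0376, 0.1813]
tcp_rot: [[-0.004, 1.0, -0.001], [1.0, 0.004, 0.002], [0.002, -0.001, -1.0]]
force: [-1.5, -0.2, -0.3]
opening: 0.536
grasp_force: 30.0
```

Call:
{"op": "step_arm", "data": {"steps": [[0,0,0,0,0,0,1],[0,0,0.08,0,0,0,1],[0,0,0.16,0,0,0,1],[0,0,0.24,0,0,0,1],[0,0,0.3,0,0,0,1],[0,0,0.36,0,0,0,1],[0,0,0.4,0,0,0,1],[0,0,0.4,0,0,0,1]]}}

```text
time_s: 26.25
position: [0.5425, -0.0419, 0.0599]
tcp_rot: [[0.001, 1.0, -0.008], [1.0, -0.001, 0.002], [0.002, -0.008, -1.0]]
force: [-0.7, 0.9, -0.5]
opening: 0.535
grasp_force: 30.0
```

Call:
{"op": "step_arm", "data": {"steps": [[0,0,0.005,0,0,0,1],[0,0,0.01,0,0,0,1],[0,0,0.01,0,0,0,1],[0,0,0.01,0,0,0,1]]}}

```text
time_s: 26.58
position: [0.5462, -0.0417, 0.061]
tcp_rot: [[-0.0, 1.0, 0.001], [1.0, 0.0, -0.0], [-0.0, 0.001, -1.0]]
force: [0.5, 0.6, -0.1]
opening: 0.54
grasp_force: 30.0
```

Call:
{"op": "step_arm", "data": {"steps": [[0,0,0.005,0,0,0,1],[0,0,0.005,0,0,0,-0.5],[0,0,0.005,0,0,0,-0.5],[0,0,0.005,0,0,0,-0.5],[0,0,0.005,0,0,0,-0.5],[0,0,-0.1,0,0,0,-0.5],[0,0,-0.22,0,0,0,-0.5],[0,0,-0.35,0,0,0,-0.5]]}}

```text
time_s: 27.25
position: [0.5447, -0.0411, 0.1652]
tcp_rot: [[-0.001, 1.0, -0.004], [1.0, 0.001, 0.001], [0.001, -0.004, -1.0]]
force: [0.4, 0.3, -0.7]
opening: 0.751
grasp_force: 0.0
```

Call:
{"op": "step_arm", "data": {"steps": [[0,0,-0.08,0,0,0,-0.66],[-0.13,0,-0.08,0,0,0,-0.66],[-0.26,0,-0.08,0,0,0,-0.66],[-0.39,0,-0.08,0,0,0,-0.66],[-0.52,0,-0.08,0,0,0,-0.66],[-0.65,0,-0.08,0,0,0,-0.66],[-0.75,0,-0.08,0,0,0,-0.66],[-0.75,0,-0.08,0,0,0,-0.66]]}}

```text
time_s: 27.92
position: [0.5467, -0.2734, 0.1897]
tcp_rot: [[0.005, 1.0, 0.003], [1.0, -0.005, -0.005], [-0.005, 0.003, -1.0]]
force: [1.0, 0.7, -0.1]
opening: 0.832
grasp_force: 0.0
```

Run:
```python
from h import *
s=read_state();print(s['time_s'],s['position'],s['opening'])
for n in('scene','side'):
    snap(n,n+'14'); print(n)
    for k in knobs(load(n+'14')): print(k)
plan([(.534,-.376,.16,90,-.66,8),(.534,-.376,.038,90,-.66,8)])
```

```text
27.9167 [ 0.54670323 -0.27340971  0.18969825] 0.8324455071684117
scene
([182.3, 198.2], 13, 16, 167, [0.5375, -0.372, 0.025])
([397.4, 209.5], 8, 13, 83, [0.3642, 0.3561, 0.025])
([271.5, 222.2], 12, 13, 124, [0.5414, -0.0427, 0.025])
side
([280.1, 230.5], 12, 14, 113, [0.5367, 0.0089, 0.025])
([322.9, 307.4], 17, 22, 305, [0.5321, -0.3774, 0.025])
[-0.362, -0.038, 0.097] turn z -0.003 g -0.66 rows 8 need 2.7 
[0.0, 0.0, 0.407] turn z 0.0 g -0.66 rows 8 need 2.9
```

Call:
{"op": "step_arm", "data": {"steps": [[-0.13,-0.02,0,0,0,0,-0.66],[-0.25,-0.035,0,0,0,0,-0.66],[-0.342,-0.04,0,0,0,0,-0.66],[-0.342,-0.04,0.1,0,0,0,-0.66],[-0.342,-0.04,0.2,0,0,0,-0.66],[-0.342,-0.04,0.3,0,0,0,-0.66],[-0.342,-0.04,0.4,0,0,0,-0.66],[-0.342,-0.04,0.4,0,0,0,-0.66]]}}

```text
time_s: 28.68
position: [0.5308, -0.3637, 0.0632]
tcp_rot: [[-0.002, 1.0, -0.01], [1.0, 0.002, 0.01], [0.01, -0.01, -1.0]]
force: [-1.3, 1.0, 0.1]
opening: 0.832
grasp_force: 0.0
```

Run:
```python
from h import *
snap('side','d15')
for k in knobs(load('d15')): print(k)
s=read_state();print(s['position'],s['tcp_rot'].round(3))
plan([(.534,-.376,.039,90,-.66,8)])
```

```text
([283.2, 229.9], 19, 15, 210, [0.5482, 0.0084, 0.025])
([322.9, 307.4], 17, 22, 302, [0.5321, -0.3773, 0.025])
[ 0.53219145 -0.3650335   0.06607208] [[-0.002  1.    -0.007]
 [ 1.     0.002  0.007]
 [ 0.007 -0.007 -1.   ]]
[-0.037, 0.006, 0.09] turn z 0.003 g -0.66 rows 8 need 0.7
```

Call:
{"op": "step_arm", "data": {"steps": [[-0.03,0.006,0.04,0,0,0,-0.66],[-0.03,0.006,0.085,0,0,0,-0.66],[-0.03,0.006,0.085,0,0,0,-0.66],[-0.03,0.006,0.085,0,0,0,-0.66]]}}

```text
time_s: 29.07
position: [0.5359, -0.378, 0.044]
tcp_rot: [[-0.001, 1.0, -0.0], [1.0, 0.001, 0.0], [0.0, -0.0, -1.0]]
force: [0.1, -0.0, -0.2]
opening: 0.828
grasp_force: 0.0
```

Call:
{"op": "step_arm", "data": {"steps": [[0.003,0,0.018,0,0,0,-0.66],[0.003,0,0.018,0,0,0,1],[0.003,0,0.018,0,0,0,1],[0.003,0,0.018,0,0,0,1],[0.003,0,0.018,0,0,0,1],[0.003,0,0.018,0,0,0,1],[0.003,0,0.018,0,0,0,1],[0.003,0,0.018,0,0,0,1]]}}

```text
time_s: 29.73
position: [0.536, -0.3772, 0.0387]
tcp_rot: [[-0.001, 1.0, 0.0], [1.0, 0.001, -0.0], [-0.0, 0.0, -1.0]]
force: [-0.7, 0.2, 1.8]
opening: 0.536
grasp_force: 30.0
```

Call:
{"op": "step_arm", "data": {"steps": [[0,0,0,0,0,0,1],[0,0,-0.1,0,0,0,1],[0,0,-0.2,0,0,0,1],[0,0,-0.3,0,0,0,1],[0,0,-0.4,0,0,0,1],[0,0,-0.48,0,0,0,1],[0,0,-0.48,0,0,0,1]]}}

```text
time_s: 30.32
position: [0.5385, -0.3795, 0.1884]
tcp_rot: [[-0.001, 1.0, 0.008], [1.0, 0.001, -0.008], [-0.008, 0.008, -1.0]]
force: [0.6, -1.3, -0.4]
opening: 0.534
grasp_force: 30.0
```

Run:
```python
from h import *
for n in('scene','side'):
    snap(n,n+'16'); print(n)
    for k in knobs(load(n+'16')): print(k)
s=read_state();print(s['position'],s['opening'],s['grasp_force'])
plan([(.546,-.099,.182,90,1,8)])
```

```text
scene
([174.0, 172.4], 10, 15, 115, [0.4387, -0.4509, 0.025])
([397.4, 209.6], 8, 13, 84, [0.3645, 0.3562, 0.025])
([271.5, 222.2], 12, 13, 124, [0.5414, -0.0427, 0.025])
side
([282.7, 229.5], 18, 15, 197, [0.5471, 0.0112, 0.025])
([326.7, 267.1], 15, 23, 304, [0.6107, -0.2256, 0.025])
[ 0.5361938  -0.37734683  0.1832327 ] 0.540520391459016 29.99985247850418
[0.928, 0.033, 0.004] turn z 0.001 g 1 rows 8 need 6.7
```

Call:
{"op": "step_arm", "data": {"steps": [[0.13,0.01,0,0,0,0,1],[0.26,0.02,0,0,0,0,1],[0.39,0.03,0,0,0,0,1],[0.52,0.033,0,0,0,0,1],[0.65,0.033,0,0,0,0,1],[0.78,0.033,0,0,0,0,1],[0.87,0.033,0,0,0,0,1],[0.925,0.033,0,0,0,0,1]]}}

```text
time_s: 31.08
position: [0.5432, -0.0955, 0.1801]
tcp_rot: [[-0.003, 1.0, -0.006], [1.0, 0.003, 0.003], [0.003, -0.006, -1.0]]
force: [-0.5, -0.1, -0.8]
opening: 0.536
grasp_force: 30.0
```

Call:
{"op": "step_arm", "data": {"steps": [[0,0,0,0,0,0,1],[0,0,0,0,0,0,1],[0,0,0.08,0,0,0,1],[0,0,0.16,0,0,0,1],[0,0,0.24,0,0,0,1],[0,0,0.24,0,0,0,1]]}}

```text
time_s: 31.58
position: [0.5425, -0.1, 0.1057]
tcp_rot: [[0.001, 1.0, -0.009], [1.0, -0.001, 0.003], [0.003, -0.009, -1.0]]
force: [-0.7, 0.2, -0.6]
opening: 0.534
grasp_force: 30.0
```

Call:
{"op": "step_arm", "data": {"steps": [[0,0,0.05,0,0,0,1],[0,0,0.1,0,0,0,1],[0,0,0.14,0,0,0,1],[0,0,0.165,0,0,0,1],[0,0,0.165,0,0,0,1],[0,0,0.165,0,0,0,1]]}}

```text
time_s: 32.08
position: [0.5458, -0.1003, 0.061]
tcp_rot: [[0.0, 1.0, -0.0], [1.0, -0.0, -0.0], [-0.0, -0.0, -1.0]]
force: [0.3, 0.2, -0.4]
opening: 0.537
grasp_force: 30.0
```

Call:
{"op": "step_arm", "data": {"steps": [[0,0,0,0,0,0,-0.5],[0,0,0,0,0,0,-0.5],[0,0,0,0,0,0,-0.5],[0,0,0,0,0,0,-0.5],[0,0,-0.1,0,0,0,-0.5],[0,0,-0.22,0,0,0,-0.5],[0,0,-0.35,0,0,0,-0.5],[0,0,-0.45,0,0,0,-0.5]]}}

```text
time_s: 32.75
position: [0.5461, -0.0997, 0.1987]
tcp_rot: [[-0.001, 1.0, 0.002], [1.0, 0.001, -0.001], [-0.001, 0.002, -1.0]]
force: [0.5, -0.8, -1.3]
opening: 0.748
grasp_force: 0.0
```

Call:
{"op": "step_arm", "data": {"steps": [[-0.1,0,-0.1,0,0,0,-0.5],[-0.2,0,-0.2,0,0,0,-0.5],[-0.3,0,-0.3,0,0,0,-0.5],[-0.4,0,-0.4,0,0,0,-0.5],[-0.5,0,-0.45,0,0,0,-0.5],[-0.6,0,-0.45,0,0,0,-0.5],[-0.7,0,-0.45,0,0,0,-0.5],[-0.7,0,-0.45,0,0,0,-0.5]]}}

```text
time_s: 33.42
position: [0.5455, -0.3155, 0.3317]
tcp_rot: [[0.004, 1.0, 0.002], [1.0, -0.004, -0.005], [-0.005, 0.002, -1.0]]
force: [-0.1, 0.2, 0.8]
opening: 0.75
grasp_force: 0.0
```

Run:
```python
from h import *
s=read_state();print(s['time_s'],s['position'],s['opening'])
for n in('scene','side'):
    snap(n,n+'17'); print(n)
    for k in knobs(load(n+'17')): print(k)
a=load('scene17')['im'];b=load('side17')['im']
cv2.imwrite('pics/c17.png',np.hstack([cv2.resize(a[100:330,140:540],None,fx=1.4,fy=1.4),np.zeros((322,1,3),np.uint8)])[:,:,::-1])
A=cv2.resize(a[150:300,140:470],(800,364),interpolation=2);B=cv2.resize(b[120:330,160:440],(315,236));C=cv2.resize(a[180:250,225:320],(320,236),interpolation=2)
D=np.zeros((600,800,3),np.uint8);D[:364]=A;D[364:,:315]=B;D[364:,320:640]=C
cv2.imwrite('pics/c17.png',D[:,:,::-1])
```

```text
33.4167 [ 0.5455214  -0.31554467  0.33165318] 0.7495573382512356
scene
([109.9, 117.0], 13, 11, 88, [0.2464, -0.8306, 0.025])
([397.4, 209.5], 8, 13, 83, [0.3642, 0.3561, 0.025])
([255.8, 219.3], 13, 16, 155, [0.5458, -0.097, 0.025])
([271.5, 222.2], 12, 13, 124, [0.5414, -0.0427, 0.025])
side
([283.2, 229.9], 19, 15, 210, [0.5482, 0.0084, 0.025])
```

View pics/c17.png

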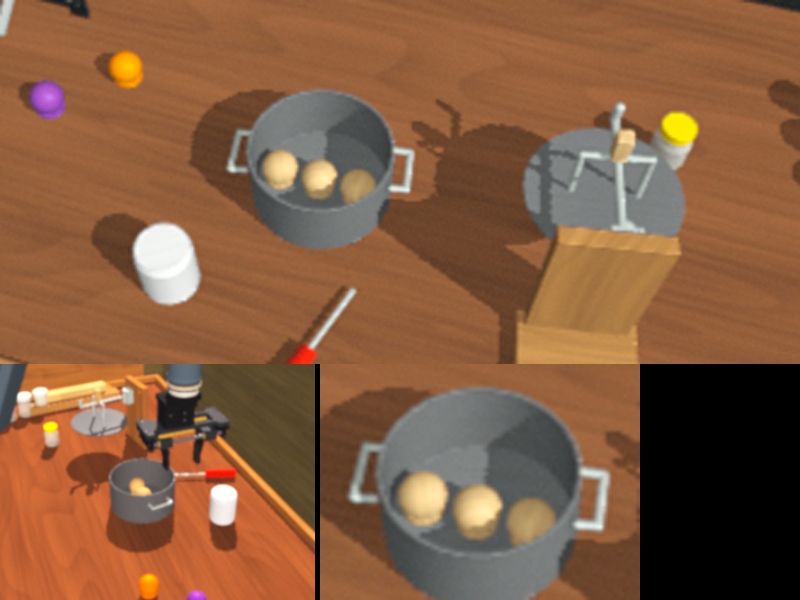

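All three knobs stand in the pot at (280,168), (320,178) and (358,186). The lid hangs level at (603,185), and the jar, tin and driver look undisturbed. No plain knob is left on the bench, so I'm handing in.

```bash
python3 -c "
from rig import *
print(hand_in())"
```

```text
the job is handed in; nothing more can be done
None
```

I've handed the job in: the hook is fully out, the lid hangs level on it, and all three knobs that were on the bench stand in the pot; each was let go about 15 mm above the pot floor because the gripper body could not fit lower, and the hand-in returned no verdict.

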